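Change the samples on the drying-room shaker and start it

TASK

Take the dried sample tins out of the shaker tray and stand them upright in the red crate, and stand every fresh tin from the bench upright in a shaker bay of its own, down on the bay floor. When all are loaded, swing the keeper bar shut over them until it clicks home, and only then twist the start knob on the control box clockwise fully to its stop, hold it there about a second and release it so that it springs back. Leave the other things on the bench as they are.

Things in the scene. Friction and masses are not known exactly. Their poses are not given: they have to be found in the camera images.
- fresh1: fresh sample: plain aluminium lidded sample tin, a closed upright cylinder 58 mm in diameter and 50 mm tall, about 0.2 kg; origin at the centre of its underside, z up its axis. Stands on the bench at the start; three or four of the four are present
- fresh2: fresh sample: plain aluminium lidded sample tin, a closed upright cylinder 58 mm in diameter and 50 mm tall, about 0.2 kg; origin at the centre of its underside, z up its axis. Stands on the bench at the start; three or four of the four are present
- fresh3: fresh sample: plain aluminium lidded sample tin, a closed upright cylinder 58 mm in diameter and 50 mm tall, about 0.2 kg; origin at the centre of its underside, z up its axis. Stands on the bench at the start; three or four of the four are present
- fresh4: fresh sample: plain aluminium lidded sample tin, a closed upright cylinder 58 mm in diameter and 50 mm tall, about 0.2 kg; origin at the centre of its underside, z up its axis. Stands on the bench at the start; three or four of the four are present
- dried1: dried sample: the same kind of plain aluminium lidded sample tin, a closed upright cylinder 58 mm in diameter and 50 mm tall, about 0.2 kg; origin at the centre of its underside, z up its axis. Stands in a shaker bay at the start; one or two of the three are present
- dried2: dried sample: the same kind of plain aluminium lidded sample tin, a closed upright cylinder 58 mm in diameter and 50 mm tall, about 0.2 kg; origin at the centre of its underside, z up its axis. Stands in a shaker bay at the start; one or two of the three are present
- dried3: dried sample: the same kind of plain aluminium lidded sample tin, a closed upright cylinder 58 mm in diameter and 50 mm tall, about 0.2 kg; origin at the centre of its underside, z up its axis. Stands in a shaker bay at the start; one or two of the three are present
- shaker: bench shaker (fixed): low grey block 170 x 170 mm with a white tray on top, divided by 22 mm ribs into 2 x 2 square bays of 68 mm, pitch 90 mm. Origin: centre of its underside; x runs from the keeper's hinge to its catch, y to the left of that. Heights over the table: bay floors 26 mm, ribs and 6 mm outer walls 46 mm, top of a tin in a bay 76 mm
- bay0 (a point): centre of the floor of one shaker bay (hinge side, +y of the shaker frame); axes as the shaker's
- bay1 (a point): centre of the floor of one shaker bay (hinge side, -y of the shaker frame); axes as the shaker's
- bay2 (a point): centre of the floor of one shaker bay (catch side, +y of the shaker frame); axes as the shaker's
- bay3 (a point): centre of the floor of one shaker bay (catch side, -y of the shaker frame); axes as the shaker's
- keeper (a joint): keeper bar, a steel flat 50 x 8 mm that swings level, 82 to 90 mm above the table, on an upright pin at x = -102 mm, y = 0 of the shaker frame. 0 rad = shut, across the middle of the shaker over the edges of the tins; grows anticlockwise from above as it opens, to 1.9. A sprung ball gives a click (a few newtons) in the last 0.08 rad; home is below 0.03
- keeper_peg (a point): grip point on the upright black round peg near the free end of the keeper bar, 204 mm from the hinge axis; peg 16 mm in diameter, from 90 to 130 mm above the table, this point at 114 mm
- control_box: grey control box (fixed), 120 x 120 x 50 mm, with the start knob in the middle of its top; origin at the centre of its underside
- starter (a joint): spring-return start knob, upright axis: 0 rad = rest, grows clockwise seen from above, hard stop at 1.2 rad; takes about 0.2 N m at the stop and springs back to 0 when let go
- starter_grip (a point): grip point on the start knob's axis, 88 mm above the table. The knob's grip is a bar 56 mm long (along this point's x, which turns with the knob) and 14 mm thick (along y), from 64 to 100 mm above the table, on a disc 54 mm in diameter
- crate: red slatted outfeed crate (fixed), open on top, 220 (x) x 170 (y) x 55 mm outside, walls and floor 5 mm (10 mm posts inside the corners); origin at the centre of its underside
- spray_bottle: bystander, not part of the job: closed white bottle, 60 mm diameter, 150 mm tall
- scoop: bystander, not part of the job: steel spoon-shaped scoop lying on the bench, 200 mm long
- tray_brush: bystander, not part of the job: white-handled brush lying on the bench, 200 mm long
- bowl: bystander, not part of the job: steel bowl, 100 mm across, 50 mm tall
- jar: bystander, not part of the job: glass jar with a steel lid, 64 mm diameter, 100 mm tall
- measuring_cup: bystander, not part of the job: white plastic mug, 76 mm diameter, 85 mm tall
Mind the look-alikes: they are no part of the job. Leave any purple look-alike of the fresh3 alone.

How it is judged:
On the way, in this order (a step that is already met when the one before it is completed fails the run):
1. every dried tin stands in the crate and every fresh tin stands in a shaker bay (x of fresh1 in the frame of shaker between -0.08 and 0.08 m and y of fresh1 in the frame of shaker between -0.08 and 0.08 m and z of each of fresh1, fresh2, fresh3, fresh4 in the frame of shaker below 0.032 m and angle between each of fresh1, fresh2, fresh3, fresh4, dried1, dried2, dried3's own z axis and vertical below 0.1 rad and x of fresh2 in the frame of shaker between -0.08 and 0.08 m and y of fresh2 in the frame of shaker between -0.08 and 0.08 m and x of fresh3 in the frame of shaker between -0.08 and 0.08 m and y of fresh3 in the frame of shaker between -0.08 and 0.08 m and x of fresh4 in the frame of shaker between -0.08 and 0.08 m and y of fresh4 in the frame of shaker between -0.08 and 0.08 m and x of dried1 in the frame of crate between -0.1 and 0.1 m and y of dried1 in the frame of crate between -0.075 and 0.075 m and z of each of dried1, dried2, dried3 in the frame of crate below 0.011 m and x of dried2 in the frame of crate between -0.1 and 0.1 m and y of dried2 in the frame of crate between -0.075 and 0.075 m and x of dried3 in the frame of crate between -0.1 and 0.1 m and y of dried3 in the frame of crate between -0.075 and 0.075 m and linear speed of each of fresh1, fresh2, fresh3, fresh4, dried1, dried2, dried3 below 0.02 m/s), for 0.2 s.
2. the keeper bar is shut past its click, with the tins still in place (x of fresh1 in the frame of shaker between -0.08 and 0.08 m and y of fresh1 in the frame of shaker between -0.08 and 0.08 m and z of each of fresh1, fresh2, fresh3, fresh4 in the frame of shaker below 0.032 m and angle between each of fresh1, fresh2, fresh3, fresh4, dried1, dried2, dried3's own z axis and vertical below 0.1 rad and x of fresh2 in the frame of shaker between -0.08 and 0.08 m and y of fresh2 in the frame of shaker between -0.08 and 0.08 m and x of fresh3 in the frame of shaker between -0.08 and 0.08 m and y of fresh3 in the frame of shaker between -0.08 and 0.08 m and x of fresh4 in the frame of shaker between -0.08 and 0.08 m and y of fresh4 in the frame of shaker between -0.08 and 0.08 m and x of dried1 in the frame of crate between -0.1 and 0.1 m and y of dried1 in the frame of crate between -0.075 and 0.075 m and z of each of dried1, dried2, dried3 in the frame of crate below 0.011 m and x of dried2 in the frame of crate between -0.1 and 0.1 m and y of dried2 in the frame of crate between -0.075 and 0.075 m and x of dried3 in the frame of crate between -0.1 and 0.1 m and y of dried3 in the frame of crate between -0.075 and 0.075 m and value of joint keeper below 0.03 rad), for 0.2 s.
3. the start knob is twisted to its stop and held there a moment, with the keeper shut (value of joint keeper below 0.03 rad and value of joint starter above 1.12 rad), for 0.5 s.
4. the start knob has sprung back (value of joint starter below 0.1 rad), for 0.2 s.
At the end, for the whole second after the job is handed in: Every dried tin stands upright (within 0.1 rad) on the crate floor, every fresh tin stands upright on the floor of a shaker bay (underside within 6 mm of it), all at rest; the keeper is shut (below 0.03 rad) and the start knob is back at rest (below 0.1 rad) (all of step 2 and linear speed of each of fresh1, fresh2, fresh3, fresh4, dried1, dried2, dried3 below 0.02 m/s and value of joint starter below 0.1 rad); the robot touches nothing.
It fails at once if a bystander is shoved more than 40 mm or knocked over (distance of any of spray_bottle, scoop, tray_brush, bowl, jar, measuring_cup from where it was at the start of the episode above 0.04 m or angle between any of spray_bottle, bowl, jar, measuring_cup's own z axis and vertical above 0.5 rad).
It fails at once if the start knob is turned more than 0.8 rad while the keeper is not shut (value of joint starter above 0.8 rad and value of joint keeper above 0.15 rad).
Of fresh1, fresh2, fresh3, fresh4 only 3 to 4 are there at a start; the rules pass over those that are not, and their reading is None.
Of dried1, dried2, dried3 only 1 to 2 are there at a start; the rules pass over those that are not, and their reading is None.
At some moment in a run one of fresh1, fresh2, fresh3, fresh4 may be knocked a few centimetres aside while the robot is not near it.
It also fails if it takes over 208 s, if anything falls off the work surface, if the arm or the gripper's body presses on something with over 40 N, if the wrist force passes 120 N, or if a joint passes its speed limit or range.

ROBOT

A 6-joint arm with a two-finger parallel gripper is mounted at the origin on the work surface. World frame = base frame: x ahead of the robot, y to its left, z up, the work surface at z = 0. Lengths are in m, angles in rad, forces in N, time in s.
With the tool pointing down it reaches from about 0.35 to 0.725 m from the base axis. Payload 4.3 kg.
Tool frame: the origin (TCP) lies midway between the tips of the shut fingers; the grasp point (between the pads) lies ctrl.grasp_offset behind it (ctrl.grasp_offset is the distance from the TCP to the grasp point, in m); z points along the fingers, y is the line along which they close (so a half turn about z gives the same grasp; the last joint's range is limited). The gripper opens to 85 mm and grips with 20 to 120 N. Pads are 22 mm wide; open, the fingers measure 114 mm over their backs; the gripper's body (76 mm by 85 mm) begins 54 mm behind the grasp point. The pads swing forward as they close: fully open they stand 13 mm farther back than shut.
Start: joints at [0.997, 0.377, 0.081, 1.274, 0, 1.46], TCP at [0.257, 0.514, 0.204] pointing down, gripper open.
Joint ranges: [-2.72, 2.72], [-0.84, 1.66], [-1.02, 1.22], [-1.77, 2.12], [-1.37, 1.28], [-3.14, 3.14]. Speed limits (rad/s): [2.57, 2.57, 3.14, 3.14, 3.14, 3.14].

INTERFACE

Orientations are given as a 3x3 rotation matrix whose columns are the frame's x, y, z axes.
In Python, from plant import ctrl gives the robot as it stands.
- The arm moves only by the shell command python3 -m handwheel 'ROWS' [OPENING] [FORCE]. ROWS is JSON, a list that holds one entry, the list of rows, each a list of 6 numbers: the shift along the tool's x, y, z in m, then the turn, a rotation vector about the tool's x, y, z in degrees. A call has 1 to 20 rows; each row shifts and turns the commanded pose from where the row before left it, along the tool's axes as they then stand; what a row does not reach is not made up. A row lasts 1/12 s, in which the tool goes at most 41.7 mm and 7.16 degrees, less where a joint would pass 70% of its speed; a pose out of reach is approached as far as the arm can. A call with a gripper value outside its range is refused whole. OPENING is the finger opening in m, from 0 to 0.0854, set as the call begins (- or left out, the last holds). The fingers move at their own pace and stop on an object; FORCE is the grip in N (left out, the last holds). Time passes only in rows, so rows that do not move let the fingers close. It gives the time, the measured TCP pose, the force, the opening and the grip force at its end, in the units of the state.
- ctrl.state(): the state, without advancing time (a new reading comes with each control period).
- ctrl.camera(name): name is "scene" or "top" or "wrist"; returns a dict with "img" (384x512x3 uint8, red, green, blue), "fx", "fy", "cx", "cy" (pixels), "extrinsics" (4x4, takes a point from camera to world coordinates). Camera axes: x right, y down, z forward; pixel columns grow to the right and rows downward; lengths in m; the calibration is good to about 2 mm. A picture is of the moment at which its call begins. There is no depth.
- ctrl.sign_off(): hands the job in; it is judged then, once.
The state is a dict: "t": time; "q": joint angles; "dq": joint speeds; "effort": joint torques, N m; "tool_pos": TCP position; "eef_rot": TCP orientation; "wrist_force": force on the tool from outside, world axes, zero at the start; "torque": the same for the moment, N m; "opening": finger opening in m; "finger_force": force on a finger pad.
Only numpy, scipy, OpenCV 4.12 (cv2) and the standard library are available. Lean on these libraries where they do the work, as an engineer would, in place of code of your own. Each camera call takes 0.05 s, during which the arm holds its last target. There are 200 camera calls.

## Working session

There is one attempt and no reset: what is moved stays moved. The work goes in short steps, Python scripts to look and compute and a shell command to move; the robot and the scene stay as the last step left them, time stands still between calls to the robot, and variables do not carry over. Pictures are saved under pics/ and viewed, at most 14 in all, crops included, and the job is handed in when it is done.

```bash
ls; mkdir -p pics; python3 - <<'E'
from plant import ctrl
import cv2,numpy as np
for n in("top","scene"):
    c=ctrl.camera(n);cv2.imwrite(f"pics/{n}0.png",c["img"][:,:,::-1]);np.savez(f"{n}0.npz",**c)
    print(n,c["fx"],c["fy"],c["cx"],c["cy"],np.round(c["extrinsics"],4).tolist())
print(ctrl.state(),ctrl.grasp_offset)
E
```

```text
pics
top 468.62362289766656 468.62362289766656 249.93646952556185 194.01123466784222 [[-0.012, -0.9896, 0.1435, 0.3202], [-0.9998, 0.0137, 0.0113, -0.0282], [-0.0131, -0.1434, -0.9896, 1.5646], [0.0, 0.0, 0.0, 1.0]]
scene 365.1743636789243 365.1743636789243 260.00573215595836 196.17187344879122 [[-0.6793, 0.4903, -0.5461, 1.0582], [0.7338, 0.4424, -0.5156, 0.4684], [-0.0112, -0.7509, -0.6603, 0.7253], [0.0, 0.0, 0.0, 1.0]]
{'t': 0.1, 'q': array([9.96683516e-01, 3.77961041e-01, 7.97973972e-02, 1.27437637e+00,
       9.64723399e-06, 1.46053783e+00]), 'dq': array([-2.17586703e-03, -2.28782134e-03,  3.92913738e-03,  1.48250402e-03,
       -5.63023242e-05,  4.18987268e-04]), 'effort': array([ 1.55886482e-04, -4.64694142e+01,  2.70582354e+01,  1.20517510e-02,
       -1.36695212e-04,  9.83226130e-06]), 'tool_pos': array([0.25689307, 0.51374501, 0.20308554]), 'eef_rot': array([[-8.94334629e-01,  4.47397651e-01, -9.55078674e-04],
       [ 4.47398626e-01,  8.94333462e-01, -1.45888868e-03],
       [ 2.01455449e-04, -1.73203555e-03, -9.99998480e-01]]), 'wrist_force': array([-0.41828612,  0.19135744,  0.8518212 ]), 'torque': array([ 0.00994344, -0.02785812,  0.01795594]), 'finger_force': 0.0, 'opening': 0.0855096225003549} 0.0187
```

View pics/top0.png

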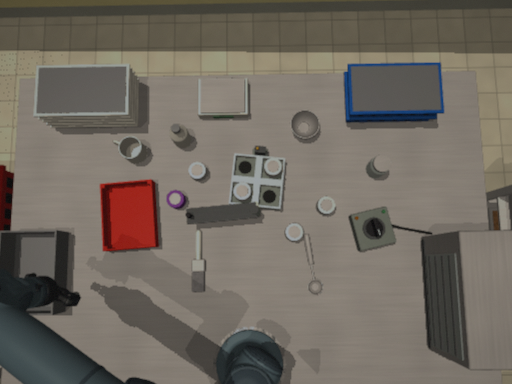

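View pics/scene0.png

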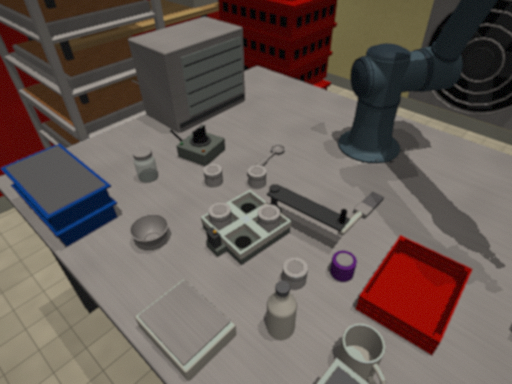

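The top view shows three fresh tins at (198,171), (326,206) and (294,232), with dried tins in bays at (273,167) and (242,191). The purple look-alike is at (176,200), the crate at (129,215), the keeper peg at about (188,215) and the knob at (375,229). The scene view agrees, with 3 fresh tins visible. Next I'll measure these positions.

```bash
cat > h.py <<'E'
import numpy as np,cv2
def ray(c,u,v,z):
    E=np.asarray(c["extrinsics"]);d=E[:3,:3]@np.array([(u-c["cx"])/c["fx"],(v-c["cy"])/c["fy"],1]);o=E[:3,3]
    return o+d*(z-o[2])/d[2]
def proj(c,p):
    E=np.asarray(c["extrinsics"]);q=E[:3,:3].T@(np.asarray(p)-E[:3,3]);return q[0]/q[2]*c["fx"]+c["cx"],q[1]/q[2]*c["fy"]+c["cy"]
E
python3 - <<'E'
from h import *
c=np.load("top0.npz");im=c["img"][:,:,::-1]
x0,y0,x1,y1=160,140,420,260
cv2.imwrite("pics/crop0.png",cv2.resize(im[y0:y1,x0:x1],None,fx=3,fy=3,interpolation=cv2.INTER_CUBIC))
hsv=cv2.cvtColor(im,cv2.COLOR_BGR2HSV)
def comps(m,lo,hi,z):
    n,l,s,ce=cv2.connectedComponentsWithStats(m.astype(np.uint8))
    for i in range(1,n):
        if lo<s[i,4]<hi: print(s[i].tolist(),np.round(ce[i],1),np.round(ray(c,*ce[i],z),3))
print("white-ish");g=im.min(2)
sub=np.zeros_like(g);sub[140:260,160:420]=g[140:260,160:420]
comps(sub>165,30,3000,.05)
print("red");R=(hsv[...,1]>150)&((hsv[...,0]<8)|(hsv[...,0]>172));comps(R,800,9000,.055)
m=R.copy();m[:,:80]=0;m[:150]=0;p=np.argwhere(m)[:,::-1].astype(np.float32);r=cv2.minAreaRect(p);b=cv2.boxPoints(r);print(b.tolist(),[np.round(ray(c,*k,.055),3).tolist() for k in b])
E
```

```text
white-ish
red
[100, 180, 58, 71, 3693] [128.6 215.1] [0.475 0.384 0.055]
[[98.52212524414062, 182.83187866210938], [153.74337768554688, 179.15045166015625], [158.27877807617188, 247.18142700195312], [103.05752563476562, 250.86285400390625]] [[0.583, 0.485, 0.055], [0.593, 0.304, 0.055], [0.371, 0.285, 0.055], [0.361, 0.463, 0.055]]
```

View pics/crop0.png

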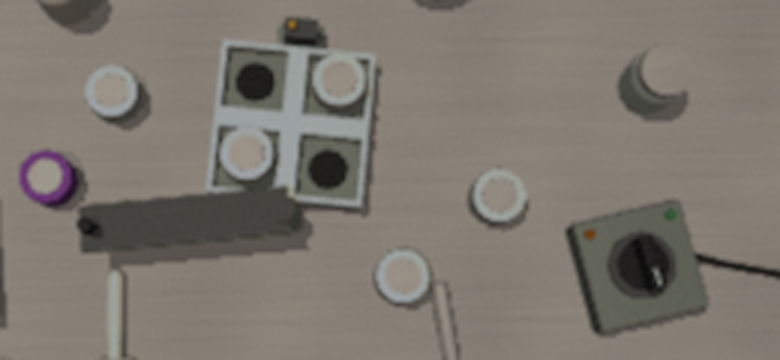

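The enlarged crop shows, in crop pixels, fresh tins at (112,92), (498,196) and (403,277), the last one close to the scoop handle. Dried tins are at (246,154) in bay0 and (338,80) in bay3. The tray centre is about (293,122), the peg about (88,228) and the knob (642,263).

```bash
python3 - <<'E'
from h import *
c=np.load("top0.npz");im=c["img"][:,:,::-1].astype(int)
x0,y0=160,140
W=(im[...,0]>im[...,2]-2)&(im.min(2)>125)
def circ(n,u,v,z,r=12):
    yy,xx=np.mgrid[:384,:512];m=(W&((xx-u)**2+(yy-v)**2<r*r)).astype(np.uint8)
    cs,_=cv2.findContours(m,cv2.RETR_EXTERNAL,cv2.CHAIN_APPROX_NONE);k=max(cs,key=cv2.contourArea)
    (a,b),rr=cv2.minEnclosingCircle(k);mo=cv2.moments(cv2.convexHull(k));cu,cv=mo["m10"]/mo["m00"],mo["m01"]/mo["m00"]
    print(n,round(cu,1),round(cv,1),"diam px",round(2*rr,1),np.round(ray(c,cu,cv,z),3))
for n,u,v,z in[("A",112,92,.05),("B",498,196,.05),("C",403,277,.05),("d0",246,154,.076),("d3",338,80,.076)]:circ(n,u/3+x0,v/3+y0,z)
m=W.copy();m[:150]=0;m[215:]=0;m[:,:225]=0;m[:,:]&=True;m[:,290:]=0
p=np.argwhere(m)[:,::-1].astype(np.float32);b=cv2.boxPoints(cv2.minAreaRect(p))
w=np.array([ray(c,*k,.046) for k in b]);print("tray",np.round(w,3).tolist(),w.mean(0),[np.linalg.norm(w[i]-w[i-1]).round(3) for i in range(4)])
q=lambda u,v,z:np.round(ray(c,u/3+x0,v/3+y0,z),3)
for n,u,v in[("TL",222,40),("TR",377,53),("BR",362,210),("BL",207,193),("cross",294,121)]:print(n,q(u,v,.046))
print("peg",q(88,226,.13),"knob",q(643,263,.1),"hinge",q(285,208,.09),"catch",q(298,28,.09))
for n,u,v in[("boxTL",568,226),("TR",692,202),("BR",706,304),("BL",600,333)]:print(n,q(u,v,.05))
E
```

```text
A 196.5 170.0 diam px 16.9 [0.622 0.164 0.05 ]
B 323.5 206.2 diam px 16.2 [ 0.497 -0.249  0.05 ]
C 293.4 231.7 diam px 17.3 [ 0.415 -0.15   0.05 ]
d0 241.9 189.0 diam px 19.9 [0.553 0.015 0.076]
d3 272.2 165.1 diam px 19.8 [ 0.63  -0.084  0.076]
tray [[0.512, 0.06, 0.046], [0.68, 0.041, 0.046], [0.659, -0.129, 0.046], [0.491, -0.108, 0.046]] [ 0.58569588 -0.0339707   0.046     ] [np.float64(0.169), np.float64(0.169), np.float64(0.172), np.float64(0.169)]
TL [0.678 0.04  0.046]
TR [ 0.66  -0.131  0.046]
BR [ 0.487 -0.11   0.046]
BL [0.507 0.058 0.046]
cross [ 0.586 -0.038  0.046]
peg [0.465 0.176 0.13 ] knob [ 0.421 -0.398  0.1  ] hinge [ 0.485 -0.027  0.09 ] catch [ 0.679 -0.043  0.09 ]
boxTL [ 0.466 -0.332  0.05 ]
TR [ 0.49  -0.466  0.05 ]
BR [ 0.38  -0.475  0.05 ]
BL [ 0.351 -0.361  0.05 ]
```

```bash
cat >> h.py <<'E'
def to(x,y,z=None,yaw=None):
    """print the shift (mm, tool axes) from the present TCP to x,y,z and the turn (deg about tool z) that sets the tool y axis at heading yaw"""
    from plant import ctrl
    s=ctrl.state();R=s["eef_rot"];p=s["tool_pos"];d=np.array([x,y,p[2] if z is None else z])-p
    h=np.degrees(np.arctan2(R[1,1],R[0,1]))
    print("tcp",np.round(p,4),"t",round(s["t"],1),"shift mm",np.round(R.T@d*1000,1),"heading",round(h,1),
      "" if yaw is None else f"turn {-((yaw-h+90)%180-90):.1f}","tilt",np.round(R[:2,2],4))
E
python3 -m handwheel '[[[0,0,0,0,0,-6.7],[0,0,0,0,0,-6.7],[0,0,0,0,0,-6.7],[0,0,0,0,0,0]]]' 0.078
python3 -c "
from h import *
to(.546,.016,.18,83.5)"
```

```text
t: 0.43
tool_pos: [0.257, 0.5139, 0.2034]
eef_rot: [[-0.994, 0.111, -0.001], [0.111, 0.994, -0.001], [0.001, -0.001, -1.0]]
wrist_force: [0.7, -0.2, 0.3]
opening: 0.0782
finger_force: 0.0
tcp [0.257  0.5139 0.2034] t 0.4 shift mm [-342.5 -462.8   23.7] heading 83.6 turn 0.1 tilt [-0.0006 -0.0009]
```

```bash
python3 -m handwheel '[[[-0.017,-0.0231,0,0,0,0],[-0.017,-0.0231,0,0,0,0],[-0.017,-0.0231,0,0,0,0],[-0.017,-0.0231,0,0,0,0],[-0.017,-0.0231,0,0,0,0],[-0.017,-0.0231,0,0,0,0],[-0.017,-0.0231,0,0,0,0],[-0.017,-0.0231,0,0,0,0],[-0.017,-0.0231,0,0,0,0],[-0.017,-0.0231,0,0,0,0],[-0.017,-0.0231,0,0,0,0],[-0.017,-0.0231,0,0,0,0],[-0.017,-0.0231,0,0,0,0],[-0.017,-0.0231,0,0,0,0],[-0.017,-0.0231,0,0,0,0],[-0.017,-0.0231,0,0,0,0],[-0.017,-0.0231,0,0,0,0],[-0.017,-0.0231,0,0,0,0],[-0.017,-0.0231,0,0,0,0],[-0.017,-0.0231,0.01,0,0,0]]]'
python3 -m handwheel '[[[0,0,0.01,0,0,0],[0,0,0,0,0,0],[0,0,0,0,0,0]]]'
python3 - <<'E'
from h import *
from plant import ctrl
to(.546,.016,.18)
c=ctrl.camera("wrist");np.savez("w1.npz",**c);im=c["img"][:,:,::-1].copy()
print(np.round(c["extrinsics"],3).tolist(),c["fx"])
for p in[(.546,.0158,.076),(.6253,-.0838,.076),(.586,-.034,.046)]:
    u,v=proj(c,p);print(u,v);cv2.circle(im,(int(u),int(v)),3,(0,0,255),-1)
cv2.imwrite("pics/w1.png",im)
E
```

```text
t: 2.1
tool_pos: [0.5446, 0.0155, 0.1953]
eef_rot: [[-0.993, 0.116, 0.003], [0.116, 0.993, -0.0], [-0.003, 0.0, -1.0]]
wrist_force: [0.6, 0.1, 0.1]
opening: 0.0783
finger_force: 0.0
t: 2.35
tool_pos: [0.5417, 0.0173, 0.183]
eef_rot: [[-0.993, 0.115, -0.003], [0.115, 0.993, 0.001], [0.003, 0.0, -1.0]]
wrist_force: [-0.2, -0.3, -0.0]
opening: 0.0786
finger_force: 0.0
tcp [0.5417 0.0173 0.183 ] t 2.4 shift mm [-4.5 -0.8  2.9] heading 83.4  tilt [-0.0029  0.0008]
[[0.115, 0.952, 0.283, 0.469], [0.993, -0.11, -0.033, 0.025], [0.0, 0.285, -0.959, 0.353], [0.0, 0.0, 0.0, 1.0]] 332.6193278950717
254.13219714715297 185.00139521382252
158.81587941430328 277.25172282927895
208.85899720467455 221.11188593421343
```

View pics/w1.png

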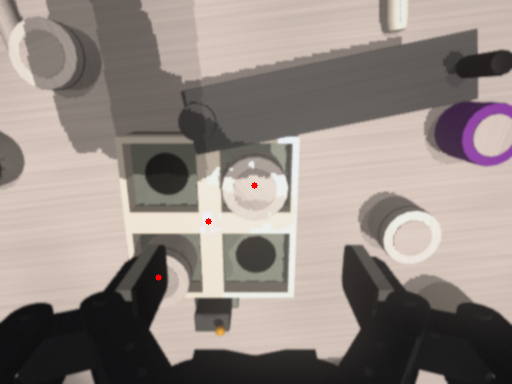

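The wrist view shows the tin in bay0 at (255,188) and the rib cross at (210,222), within a few pixels of my projections (red dots). The estimates hold, so I'll grasp the bay0 tin now.

```bash
python3 -m handwheel '[[[-0.0075,-0.001,0.01,0,0,0],[0,0,0.025,0,0,0],[0,0,0.025,0,0,0],[0,0,0.025,0,0,0],[0,0,0.025,0,0,0],[0,0,0.017,0,0,0],[0,0,0.010,0,0,0],[0,0,0,0,0,0],[0,0,0,0,0,0]]]' 0.078
python3 -m handwheel '[[[0,0,0,0,0,0],[0,0,0,0,0,0],[0,0,0,0,0,0],[0,0,0,0,0,0],[0,0,0,0,0,0],[0,0,0,0,0,0],[0,0,0,0,0,0],[0,0,0,0,0,0]]]' 0.04 40
```

```text
t: 3.15
tool_pos: [0.5503, 0.0156, 0.047]
eef_rot: [[-0.994, 0.112, -0.0], [0.112, 0.994, 0.0], [0.0, 0.0, -1.0]]
wrist_force: [0.3, -0.3, 0.8]
opening: 0.078
finger_force: 0.0
t: 3.82
tool_pos: [0.5505, 0.015, 0.0472]
eef_rot: [[-0.994, 0.113, 0.001], [0.113, 0.994, 0.0], [-0.0, 0.0, -1.0]]
wrist_force: [0.1, 0.0, 1.0]
opening: 0.0398
finger_force: 1.0
```

```bash
python3 - <<'E'
from h import *
from plant import ctrl
for n in("scene","wrist"):
    im=ctrl.camera(n)["img"][:,:,::-1]
    if n=="scene": a=cv2.resize(im[130:270,150:400],(500,280),interpolation=cv2.INTER_CUBIC)
    else: b=cv2.resize(im,(373,280))
cv2.imwrite("pics/g1.png",np.hstack([a,b])[:,:800])
print(ctrl.state()["finger_force"],ctrl.state()["opening"])
E
```

```text
1.2286251224577427 0.03991153863044296
```

View pics/g1.png

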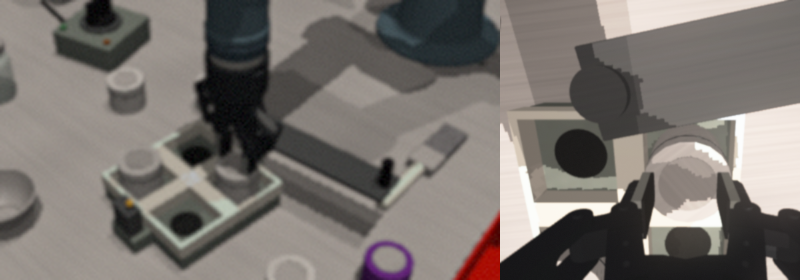

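```bash
python3 - <<'E'
from h import *
from plant import ctrl
c=ctrl.camera("wrist");np.savez("w2.npz",**c)
print(ray(c,254,245,.076),proj(c,(.5505,.015,.047)),proj(c,(.5505,.015,.06)),proj(c,(.5505,.015,.076)))
im=c["img"][:,:,::-1].copy()
for z in(.047,.076):
  for y in (-.02,.0,.02):
    u,v=proj(c,(.5505+.112*y,.015+y,z));cv2.circle(im,(int(u),int(v)),3,(0,0,255) if z<.05 else (0,255,0),-1)
cv2.imwrite("pics/w2.png",cv2.resize(im[120:384,130:380],None,fx=2.2,fy=2.2))
E
```

```text
[0.54612252 0.01461837 0.076     ] (np.float64(255.66960129892672), np.float64(228.8320326736638)) (np.float64(255.7484725056151), np.float64(238.83983228451604)) (np.float64(255.8627895528002), np.float64(253.3452791816735))
```

View pics/w2.png

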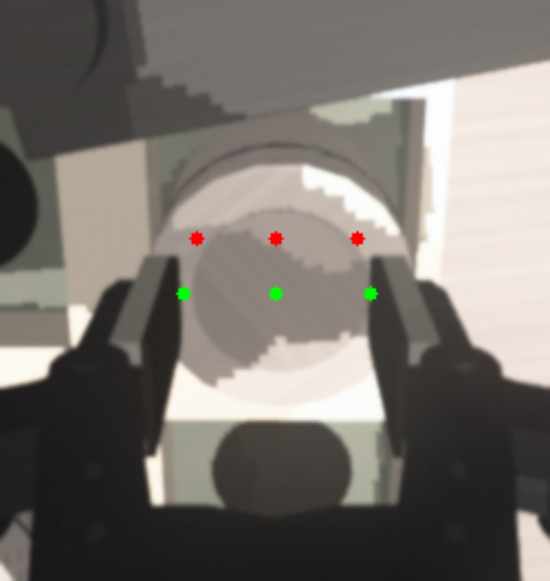

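The tin is centred between the pads, but the pads have closed to 40 mm over its lid, so the fingertips seem to sit higher than the TCP figure implies. I'll reopen and step down slowly while watching the force.

```bash
python3 -m handwheel '[[[0,0,-0.01,0,0,0],[0,0,0,0,0,0],[0,0,0,0,0,0],[0,0,0,0,0,0],[0,0,0,0,0,0],[0,0,0,0,0,0]]]' 0.078
python3 -m handwheel '[[[0,0,0.005,0,0,0],[0,0,0.005,0,0,0],[0,0,0.003,0,0,0],[0,0,0,0,0,0]]]' | grep -E "pos|force"
python3 -m handwheel '[[[0,0,0.003,0,0,0],[0,0,0,0,0,0]]]' | grep -E "pos|force"
python3 - <<'E'
from h import *
from plant import ctrl
c=ctrl.camera("wrist");np.savez("w3.npz",**c);im=c["img"][:,:,::-1].copy()
print(np.round(c["extrinsics"][:3,3]-ctrl.state()["tool_pos"],4))
cv2.imwrite("pics/w3.png",cv2.resize(im[120:384,100:420],None,fx=1.8,fy=1.8))
E
```

```text
t: 4.47
tool_pos: [0.5501, 0.0151, 0.0567]
eef_rot: [[-0.994, 0.113, -0.0], [0.113, 0.994, 0.0], [0.0, 0.0, -1.0]]
wrist_force: [1.0, 0.0, -0.2]
opening: 0.0782
finger_force: 0.0
tool_pos: [0.5492, 0.0152, 0.0426]
wrist_force: [0.1, -0.1, -0.4]
finger_force: 0.0
tool_pos: [0.55, 0.0151, 0.0403]
wrist_force: [0.1, -0.2, 0.2]
finger_force: 0.0
[-0.0726  0.0076  0.1699]
```

View pics/w3.png

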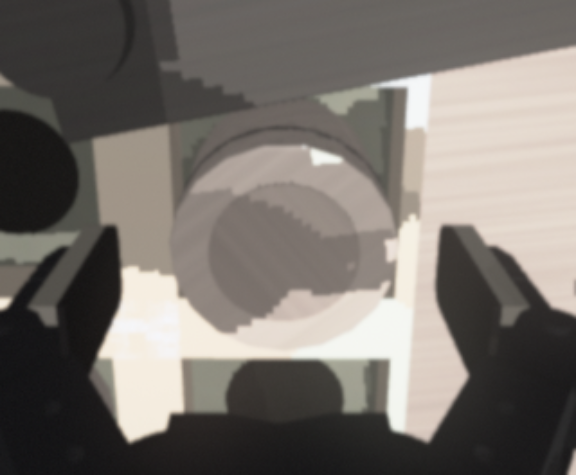

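```bash
for i in 1 2 3 4 5; do python3 -m handwheel '[[[0,0,0.003,0,0,0],[0,0,0,0,0,0]]]' | grep -E "pos|wrist_force"; done
```

```text
tool_pos: [0.5502, 0.0151, 0.0376]
wrist_force: [-0.7, -0.7, 0.6]
tool_pos: [0.55, 0.0151, 0.0344]
wrist_force: [-0.2, -1.0, -0.5]
tool_pos: [0.55, 0.0151, 0.0314]
wrist_force: [-0.0, -0.1, -0.0]
tool_pos: [0.55, 0.0151, 0.0284]
wrist_force: [-0.5, 0.3, -0.3]
tool_pos: [0.55, 0.0151, 0.0254]
wrist_force: [0.3, -0.3, 0.1]
```

```bash
python3 -m handwheel '[[[0,0,0,0,0,0],[0,0,0,0,0,0],[0,0,0,0,0,0],[0,0,0,0,0,0],[0,0,0,0,0,0],[0,0,0,0,0,0],[0,0,0,0,0,0],[0,0,0,0,0,0]]]' 0.05 40
```

```text
t: 6.52
tool_pos: [0.5507, 0.0151, 0.0263]
eef_rot: [[-0.994, 0.113, 0.001], [0.113, 0.994, 0.0], [-0.001, 0.0, -1.0]]
wrist_force: [-0.7, 0.4, 3.8]
opening: 0.0564
finger_force: 43.4
```

```bash
python3 -m handwheel '[[[0,0,-0.01,0,0,0],[0,0,-0.025,0,0,0],[0,0,-0.03,0,0,0],[0,0,-0.03,0,0,0],[0,0,-0.03,0,0,0],[0,0,-0.02,0,0,0],[0,0,0,0,0,0]]]' | grep -E "pos|ing|force"
python3 -m handwheel '[[[0.0045,0.0245,0,0,0,0],[0.0045,0.0245,0,0,0,0],[0.0045,0.0245,0,0,0,0],[0.0045,0.0245,0,0,0,0],[0.0045,0.0245,0,0,0,0],[0.0045,0.0245,0,0,0,0],[0.0045,0.0245,0,0,0,0],[0.0045,0.0245,0,0,0,0],[0.0045,0.0245,0,0,0,0],[0.0045,0.0245,0,0,0,0],[0.0045,0.0245,0,0,0,0],[0.0045,0.0245,0,0,0,0],[0.0045,0.0245,0,0,0,0],[0.0045,0.0245,0,0,0,0],[0.0045,0.0245,0,0,0,0],[0,0,0,0,0,0],[0,0,0,0,0,0]]]' | grep -E "pos|ing|force"
python3 - <<'E'
from h import *
from plant import ctrl
to(.525,.389,.006)
c=ctrl.camera("wrist");np.savez("w4.npz",**c);im=c["img"][:,:,::-1].copy()
for dx,dy in[(0,0),(.11,.085),(.11,-.085),(-.11,-.085),(-.11,.085)]:
    a=np.radians(5.6);p=(.477+dx*np.cos(a)-dy*np.sin(a),.384+dx*np.sin(a)+dy*np.cos(a),.055)
    u,v=proj(c,p);cv2.circle(im,(int(u),int(v)),3,(0,255,0),-1)
cv2.imwrite("pics/w4.png",im)
E
```

```text
tool_pos: [0.5531, 0.0148, 0.176]
wrist_force: [0.3, -0.4, -1.2]
opening: 0.0565
finger_force: 43.1
tool_pos: [0.5234, 0.3884, 0.1689]
wrist_force: [0.7, -1.1, -1.1]
opening: 0.0566
finger_force: 43.4
tcp [0.5234 0.3884 0.1689] t 8.5 shift mm [ -1.9   1.2 162.9] heading 83.7  tilt [-0.0025 -0.002 ]
```

View pics/w4.png

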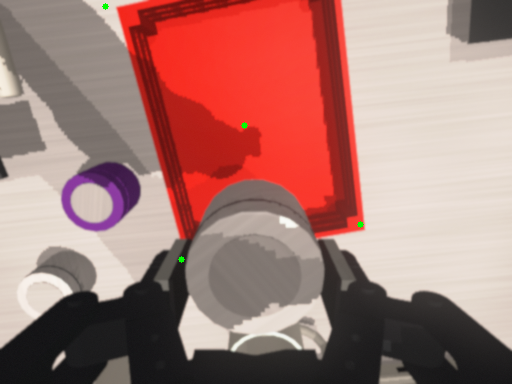

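```bash
python3 - <<'E'
from h import *
c=np.load("w4.npz")
hsv=cv2.cvtColor(c["img"],cv2.COLOR_RGB2HSV);m=((hsv[...,1]>150)&((hsv[...,0]<8)|(hsv[...,0]>172))).astype(np.uint8)
cs,_=cv2.findContours(m,cv2.RETR_EXTERNAL,cv2.CHAIN_APPROX_NONE);k=cv2.convexHull(max(cs,key=cv2.contourArea))
a=cv2.approxPolyDP(k,6,True)[:,0];print([(q.tolist(),np.round(ray(c,*q,.055),3)[:2].tolist()) for q in a])
E
```

```text
[([340, 0], [0.392, 0.468]), ([363, 228], [0.582, 0.481]), ([319, 237], [0.586, 0.441]), ([181, 238], [0.573, 0.313]), ([117, 8], [0.378, 0.297]), ([147, 0], [0.375, 0.321])]
```

```bash
python3 -m handwheel '[[[-0.005,0.004,0.01,0,0,0],[0,0,0.03,0,0,0],[0,0,0.03,0,0,0],[0,0,0.03,0,0,0],[0,0,0.03,0,0,0],[0,0,0.015,0,0,0],[0,0,0.008,0,0,0],[0,0,0.005,0,0,0],[0,0,0.003,0,0,0],[0,0,0,0,0,0]]]' | grep -E "pos|ing|force"
```

```text
tool_pos: [0.5308, 0.3912, 0.0103]
wrist_force: [-0.2, 0.1, -1.2]
opening: 0.0564
finger_force: 43.4
```

```bash
python3 -m handwheel '[[[0,0,0.002,0,0,0],[0,0,0.002,0,0,0],[0,0,0.001,0,0,0],[0,0,0,0,0,0]]]' | grep -E "pos|ing|force"
python3 -m handwheel '[[[0,0,0,0,0,0],[0,0,0,0,0,0],[0,0,0,0,0,0],[0,0,0,0,0,0],[0,0,0,0,0,0]]]' 0.074| grep -E "pos|ing|force"
python3 -m handwheel '[[[0,0,-0.01,0,0,0],[0,0,-0.03,0,0,0],[0,0,-0.03,0,0,0],[0,0,-0.03,0,0,0],[0,0,-0.03,0,0,0],[0,0,-0.03,0,0,0],[0,0,0,0,0,0]]]' 
python3 -c "
from h import *
to(.628,-.084,.16,83.5)"
```

```text
tool_pos: [0.5304, 0.3915, 0.0053]
wrist_force: [-0.5, -0.7, -1.5]
opening: 0.0565
finger_force: 43.4
tool_pos: [0.5303, 0.3914, 0.0052]
wrist_force: [0.8, 0.2, -0.5]
opening: 0.074
finger_force: 0.0
t: 10.73
tool_pos: [0.5334, 0.3933, 0.1735]
eef_rot: [[-0.994, 0.113, 0.011], [0.113, 0.994, 0.006], [-0.01, 0.008, -1.0]]
wrist_force: [1.4, 0.1, 0.2]
opening: 0.0736
finger_force: 0.0
tcp [0.5334 0.3933 0.1735] t 10.7 shift mm [-147.6 -463.7   11.4] heading 83.5 turn 0.0 tilt [0.0106 0.0064]
```

```bash
python3 -m handwheel '[[[-0.0077,-0.0244,0,0,0,0],[-0.0077,-0.0244,0,0,0,0],[-0.0077,-0.0244,0,0,0,0],[-0.0077,-0.0244,0,0,0,0],[-0.0077,-0.0244,0,0,0,0],[-0.0077,-0.0244,0,0,0,0],[-0.0077,-0.0244,0,0,0,0],[-0.0077,-0.0244,0,0,0,0],[-0.0077,-0.0244,0,0,0,0],[-0.0077,-0.0244,0,0,0,0],[-0.0077,-0.0244,0,0,0,0],[-0.0077,-0.0244,0,0,0,0],[-0.0077,-0.0244,0,0,0,0],[-0.0077,-0.0244,0,0,0,0],[-0.0077,-0.0244,0,0,0,0],[-0.0077,-0.0244,0,0,0,0],[-0.0077,-0.0244,0,0,0,0],[-0.0077,-0.0244,0,0,0,0],[-0.0077,-0.0244,0,0,0,0],[0,0,0.01,0,0,0]]]' 0.076 >/dev/null
python3 -m handwheel '[[[0,0,0,0,0,0],[0,0,0,0,0,0],[0,0,0,0,0,0]]]' >/dev/null
cat >> h.py <<'E'
def look(c,u,v,z,r):
    """nearest Hough circle to the guess; returns its centre cast on plane z"""
    g=cv2.medianBlur(cv2.cvtColor(c["img"],cv2.COLOR_RGB2GRAY),5)
    C=cv2.HoughCircles(g,cv2.HOUGH_GRADIENT,1,8,param1=60,param2=14,minRadius=int(r*.87),maxRadius=int(r*1.13))
    if C is None: return None
    C=C[0];k=sorted(C,key=lambda q:np.hypot(q[0]-u,q[1]-v))[:3]
    return [(np.round(q,1).tolist(),np.round(ray(c,q[0],q[1],z),3).tolist()) for q in k]
E
python3 - <<'E'
from h import *
from plant import ctrl
to(.626,-.084,.026)
c=ctrl.camera("wrist");np.savez("w5.npz",**c)
p=(.626,-.084,.076);u,v=proj(c,p);r=abs(proj(c,(.626,-.055,.076))[0]-u)
print(u,v,r,look(c,u,v,.076,r))
im=c["img"][:,:,::-1].copy();cv2.circle(im,(int(u),int(v)),3,(0,0,255),-1)
for p in[(.5461,.0158),(.5359,-.0736),(.6355,.0056),(.6253,-.0838)]:
    u,v=proj(c,(*p,.026));cv2.circle(im,(int(u),int(v)),3,(0,255,0),-1)
cv2.imwrite("pics/w5.png",im)
E
```

```text
tcp [ 0.6228 -0.0848  0.155 ] t 12.7 shift mm [ -3.2   1.1 129. ] heading 83.6  tilt [-0.0005  0.0006]
256.8393752614465 192.61831868709416 36.930583256158684 [([255.5, 197.5, 37.099998474121094], [0.63, -0.085, 0.076]), ([259.5, 179.5, 38.20000076293945], [0.616, -0.081, 0.076]), ([251.5, 73.5, 32.70000076293945], [0.538, -0.078, 0.076])]
```

View pics/w5.png

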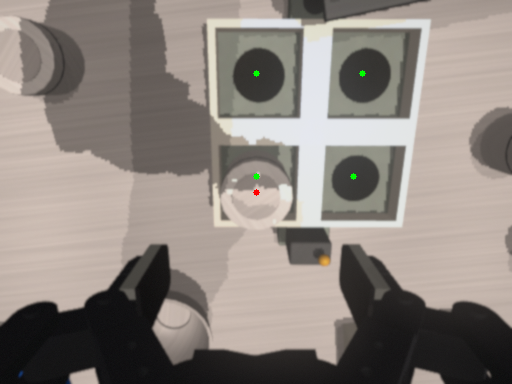

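The wrist view shows the dried tin in bay3 at (255,197) and the three empty bay discs at about (260,75), (365,75) and (355,178). Those are 2–3 px from my projections, so I'll refine the bay centres from the discs.

```bash
python3 -m handwheel '[[[-0.006,0.001,0.01,0,0,0],[0,0,0.025,0,0,0],[0,0,0.025,0,0,0],[0,0,0.025,0,0,0],[0,0,0.025,0,0,0],[0,0,0.012,0,0,0],[0,0,0.007,0,0,0],[0,0,0,0,0,0]]]' | grep -E "pos|force"
python3 - <<'E'
from h import *
c=np.load("w5.npz");g=c["img"].max(2)
m=(g<75).astype(np.uint8);m[:20]=0;m[215:]=0
n,l,s,ce=cv2.connectedComponentsWithStats(m)
for i in range(1,n):
    if 1000<s[i,4]<4000: print(s[i],ce[i],np.round(ray(c,*ce[i],.026),4))
E
```

```text
tool_pos: [0.6279, -0.0845, 0.0237]
wrist_force: [0.2, -0.3, -0.9]
finger_force: 0.0
[ 233   49   51   53 2061] [258.32508491  74.82435711] [ 0.5373 -0.0726  0.026 ]
[ 340   49   50   53 2060] [364.50631068  74.96796117] [0.5475 0.0171 0.026 ]
[ 333  157   45   43 1539] [354.96881092 177.97270955] [0.6373 0.0067 0.026 ]
```

```bash
python3 -m handwheel '[[[-0.001,0,-0.004,0,0,0],[0,0,0,0,0,0]]]' >/dev/null
python3 -m handwheel '[[[0,0,0,0,0,0],[0,0,0,0,0,0],[0,0,0,0,0,0],[0,0,0,0,0,0],[0,0,0,0,0,0],[0,0,0,0,0,0],[0,0,0,0,0,0]]]' 0.05 40| grep -E "pos|ing|force"
python3 -m handwheel '[[[0,0,-0.01,0,0,0],[0,0,-0.025,0,0,0],[0,0,-0.03,0,0,0],[0,0,-0.03,0,0,0],[0,0,-0.03,0,0,0],[0,0,-0.02,0,0,0],[0,0,0,0,0,0]]]' | grep -E "pos|ing|force"
python3 -c "
from h import *
to(.430,.384,.16,83.5)"
```

```text
tool_pos: [0.6321, -0.086, 0.032]
wrist_force: [0.2, 1.1, 6.6]
opening: 0.0563
finger_force: 43.0
tool_pos: [0.6331, -0.0864, 0.181]
wrist_force: [1.3, 0.3, -0.3]
opening: 0.0566
finger_force: 43.1
tcp [ 0.6331 -0.0864  0.181 ] t 14.7 shift mm [255.  444.5  18.2] heading 83.5 turn 0.0 tilt [ 0.0088 -0.0021]
```

```bash
python3 -m handwheel '[[[0.0127,0.0222,0,0,0,0],[0.0127,0.0222,0,0,0,0],[0.0127,0.0222,0,0,0,0],[0.0127,0.0222,0,0,0,0],[0.0127,0.0222,0,0,0,0],[0.0127,0.0222,0,0,0,0],[0.0127,0.0222,0,0,0,0],[0.0127,0.0222,0,0,0,0],[0.0127,0.0222,0,0,0,0],[0.0127,0.0222,0,0,0,0],[0.0127,0.0222,0,0,0,0],[0.0127,0.0222,0,0,0,0],[0.0127,0.0222,0,0,0,0],[0.0127,0.0222,0,0,0,0],[0.0127,0.0222,0,0,0,0],[0.0127,0.0222,0,0,0,0],[0.0127,0.0222,0,0,0,0],[0.0127,0.0222,0,0,0,0],[0.0127,0.0222,0,0,0,0],[0.0127,0.0222,0,0,0,0]]]' >/dev/null
python3 -m handwheel '[[[0,0,0,0,0,0],[0,0,0,0,0,0],[0,0,0,0,0,0]]]' | grep -E "ing|force"
python3 -c "
from h import *
to(.430,.384,.011,83.5)"
```

```text
wrist_force: [0.6, -0.1, -1.8]
opening: 0.0565
finger_force: 43.3
tcp [0.4274 0.3833 0.174 ] t 16.6 shift mm [ -2.6   1.2 163. ] heading 83.5 turn 0.0 tilt [-0.0012 -0.0015]
```

```bash
python3 -m handwheel '[[[-0.002,0.001,0.02,0,0,0],[0,0,0.03,0,0,0],[0,0,0.03,0,0,0],[0,0,0.03,0,0,0],[0,0,0.03,0,0,0],[0,0,0.01,0,0,0],[0,0,0.006,0,0,0],[0,0,0.003,0,0,0],[0,0,0,0,0,0],[0,0,0,0,0,0]]]' | grep -E "pos|ing|force"
python3 -m handwheel '[[[0,0,0.002,0,0,0],[0,0,0.001,0,0,0],[0,0,0,0,0,0],[0,0,0,0,0,0]]]' | grep -E "pos|ing|force"
```

```text
tool_pos: [0.4316, 0.3857, 0.0177]
wrist_force: [-0.1, -0.1, -1.9]
opening: 0.0566
finger_force: 43.3
tool_pos: [0.4302, 0.3851, 0.0133]
wrist_force: [0.3, -0.6, -2.7]
opening: 0.0561
finger_force: 43.3
```

```bash
for i in 1 2 3; do python3 -m handwheel '[[[0,0,0.0015,0,0,0],[0,0,0,0,0,0]]]' | grep -E "pos|wrist_f";done
python3 -m handwheel '[[[0,0,0,0,0,0],[0,0,0,0,0,0],[0,0,0,0,0,0],[0,0,0,0,0,0],[0,0,0,0,0,0]]]' 0.074| grep -E "pos|ing|force"
python3 -m handwheel '[[[0,0,-0.01,0,0,0],[0,0,-0.03,0,0,0],[0,0,-0.03,0,0,0],[0,0,-0.03,0,0,0],[0,0,-0.03,0,0,0],[0,0,-0.03,0,0,0],[0,0,0,0,0,0],[0,0,0,0,0,0]]]' >/dev/null
python3 - <<'E'
from h import *
from plant import ctrl
to(.619,.162,.16)
c=ctrl.camera("top");np.savez("t1.npz",**c)
cv2.imwrite("pics/t1.png",cv2.resize(c["img"][130:260,80:340,::-1],None,fx=3,fy=3,interpolation=cv2.INTER_CUBIC))
E
```

```text
tool_pos: [0.4299, 0.3849, 0.0113]
wrist_force: [0.0, -0.9, -2.6]
tool_pos: [0.4299, 0.385, 0.011]
wrist_force: [-2.3, -1.5, 6.0]
tool_pos: [0.43, 0.385, 0.0109]
wrist_force: [-6.6, -4.1, 16.0]
tool_pos: [0.43, 0.3848, 0.0081]
wrist_force: [-0.4, 0.2, -0.1]
opening: 0.0737
finger_force: 0.0
tcp [0.4317 0.3861 0.1714] t 19.4 shift mm [-211.3 -201.5   11.5] heading 83.5  tilt [0.0047 0.0034]
```

View pics/t1.png

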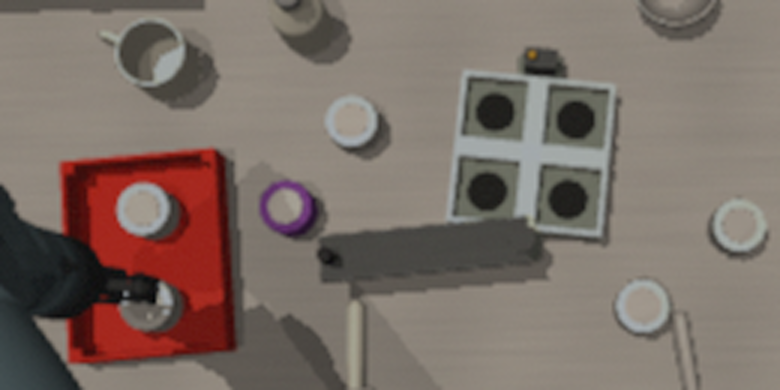

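```bash
python3 -m handwheel '[[[-0.0176,-0.0168,0,0,0,0],[-0.0176,-0.0168,0,0,0,0],[-0.0176,-0.0168,0,0,0,0],[-0.0176,-0.0168,0,0,0,0],[-0.0176,-0.0168,0,0,0,0],[-0.0176,-0.0168,0,0,0,0],[-0.0176,-0.0168,0,0,0,0],[-0.0176,-0.0168,0,0,0,0],[-0.0176,-0.0168,0,0,0,0],[-0.0176,-0.0168,0,0,0,0],[-0.0176,-0.0168,0,0,0,0],[-0.0176,-0.0168,0.01,0,0,0],[0,0,0,0,0,0],[0,0,0,0,0,0],[0,0,0,0,0,0]]]' 0.078 >/dev/null
cat >> h.py <<'E'
def tin(x,y,z):
    """look for a tin whose lid is at height z near x,y with the wrist camera"""
    from plant import ctrl
    c=ctrl.camera("wrist");u,v=proj(c,(x,y,z));r=abs(proj(c,(x,y+.029,z))[0]-u);k=look(c,u,v,z,r);print("expect",round(u),round(v),round(r,1),k);return c
E
python3 - <<'E'
from h import *
c=tin(.619,.162,.05);np.savez("w6.npz",**c)
to(.619,.162,.010,83.5)
E
```

```text
expect 257 183 33.5 [([259.5, 189.5, 30.899999618530273], [0.625, 0.163, 0.05]), ([260.5, 177.5, 29.700000762939453], [0.614, 0.165, 0.05]), ([306.5, 269.5, 30.700000762939453], [0.707, 0.199, 0.05])]
tcp [0.616  0.1613 0.1575] t 20.7 shift mm [ -3.2   1.1 147.5] heading 83.6 turn 0.1 tilt [-0.0022  0.0001]
```

```bash
python3 -m handwheel '[[[-0.007,0.002,0.02,0,0,0],[0,0,0.03,0,0,0],[0,0,0.03,0,0,0],[0,0,0.03,0,0,0],[0,0,0.02,0,0,0],[0,0,0.012,0,0,0],[0,0,0.005,0,0,0],[0,0,0,0,0,0],[0,0,0,0,0,0]]]' | grep -E "pos|force"
python3 - <<'E'
from h import *
c=np.load("w6.npz")
g=c["img"].astype(int);sub=(g.min(2)>0)
u,v=259,186;print([g[v,x].tolist() for x in range(215,306,6)]);print([g[y,u].tolist() for y in range(135,236,6)])
E
```

```text
tool_pos: [0.6244, 0.1627, 0.0122]
wrist_force: [0.1, 0.6, 0.1]
finger_force: 0.0
[[176, 163, 155], [177, 163, 155], [128, 119, 113], [226, 222, 214], [206, 198, 188], [213, 196, 186], [215, 198, 188], [216, 200, 190], [218, 202, 191], [219, 203, 192], [219, 203, 193], [221, 206, 196], [227, 229, 226], [217, 211, 203], [201, 185, 176], [200, 185, 176]]
[[130, 119, 114], [132, 122, 116], [126, 116, 111], [97, 91, 86], [155, 144, 137], [160, 149, 142], [133, 123, 117], [200, 185, 176], [215, 199, 189], [215, 199, 189], [212, 196, 185], [190, 176, 167], [186, 172, 163], [213, 198, 188], [207, 192, 183], [197, 182, 173], [200, 185, 175]]
```

```bash
python3 -m handwheel '[[[0,0,0.002,0,0,0],[0,0,0,0,0,0],[0,0,0,0,0,0],[0,0,0,0,0,0],[0,0,0,0,0,0],[0,0,0,0,0,0],[0,0,0,0,0,0],[0,0,0,0,0,0]]]' 0.05 40| grep -E "pos|ing|force"
python3 -m handwheel '[[[0,0,-0.01,0,0,0],[0,0,-0.025,0,0,0],[0,0,-0.03,0,0,0],[0,0,-0.03,0,0,0],[0,0,-0.03,0,0,0],[0,0,-0.015,0,0,0],[0,0,0,0,0,0],[0,0,0,0,0,0],[0,0,0,0,0,0]]]' | grep -E "ing|force"
python3 - <<'E'
from h import *
from plant import ctrl
to(.627,-.083,.036,83.5)
p=ctrl.state()["tool_pos"];c=ctrl.camera("wrist");np.savez("w7.npz",**c)
im=c["img"][:,:,::-1].copy()
for r in(0,.029):
  for a in np.linspace(0,2*np.pi,24):
    u,v=proj(c,(p[0]+r*np.cos(a),p[1]+r*np.sin(a),p[2]+.04));cv2.circle(im,(int(u),int(v)),1,(0,255,0),-1)
cv2.imwrite("pics/w7.png",cv2.resize(im[150:384,110:400],None,fx=2,fy=2))
E
```

```text
tool_pos: [0.6259, 0.1626, 0.0113]
wrist_force: [-1.2, 0.4, 6.1]
opening: 0.0557
finger_force: 42.7
wrist_force: [-0.5, 0.3, -2.9]
opening: 0.0562
finger_force: 43.1
tcp [0.6232 0.1616 0.1477] t 22.9 shift mm [ -31.7 -242.6  111.9] heading 83.5 turn 0.0 tilt [-0.0028 -0.0005]
```

View pics/w7.png

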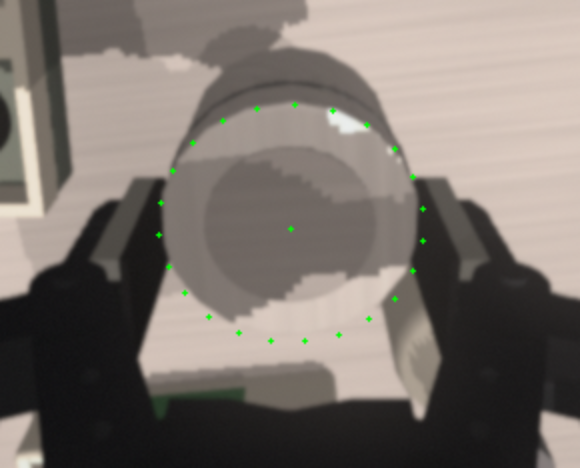

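The held tin's lid is at (290,220) in the crop, against my projected (291,229). It is centred in the grip, so I'll carry it to bay3.

```bash
python3 -m handwheel '[[[-0.0032,-0.0243,0,0,0,0],[-0.0032,-0.0243,0,0,0,0],[-0.0032,-0.0243,0,0,0,0],[-0.0032,-0.0243,0,0,0,0],[-0.0032,-0.0243,0,0,0,0],[-0.0032,-0.0243,0,0,0,0],[-0.0032,-0.0243,0,0,0,0],[-0.0032,-0.0243,0,0,0,0],[-0.0032,-0.0243,0,0,0,0],[-0.0032,-0.0243,0,0,0,0],[0,0,0,0,0,0],[0,0,0,0,0,0],[0,0,0,0,0,0],[0,0,0,0,0,0]]]' | grep -E "ing|force"
python3 -c "
from h import *
to(.627,-.083,.037,83.5)"
```

```text
wrist_force: [0.5, 0.6, -1.7]
opening: 0.0561
finger_force: 43.2
tcp [ 0.628  -0.0819  0.1484] t 24.1 shift mm [  0.7  -1.3 111.4] heading 83.6 turn 0.1 tilt [-0.0019  0.001 ]
```

```bash
python3 -m handwheel '[[[0.001,-0.001,0.02,0,0,0],[0,0,0.03,0,0,0],[0,0,0.02,0,0,0],[0,0,0.01,0,0,0],[0,0,0.005,0,0,0],[0,0,0.005,0,0,0],[0,0,0.005,0,0,0],[0,0,0.005,0,0,0],[0,0,0.004,0,0,0],[0,0,0,0,0,0],[0,0,0,0,0,0]]]' | grep -E "pos|ing|force"
for i in 1 2 3; do python3 -m handwheel '[[[0,0,0.002,0,0,0],[0,0,0,0,0,0]]]' | grep -E "pos|wrist_f";done
```

```text
tool_pos: [0.6277, -0.084, 0.0456]
wrist_force: [0.2, -0.8, -1.6]
opening: 0.0557
finger_force: 43.3
tool_pos: [0.6279, -0.0841, 0.0435]
wrist_force: [-0.2, 0.1, -2.8]
tool_pos: [0.6276, -0.084, 0.0412]
wrist_force: [-0.0, -0.5, -1.7]
tool_pos: [0.6274, -0.0839, 0.039]
wrist_force: [0.0, 0.7, -2.5]
```

```bash
for i in 1 2; do python3 -m handwheel '[[[0,0,0.0015,0,0,0],[0,0,0,0,0,0]]]' | grep -E "pos|wrist_f";done
python3 -m handwheel '[[[0,0,0,0,0,0],[0,0,0,0,0,0],[0,0,0,0,0,0],[0,0,0,0,0,0]]]' 0.072| grep -E "pos|ing|force"
python3 -m handwheel '[[[0,0,-0.01,0,0,0],[0,0,-0.03,0,0,0],[0,0,-0.03,0,0,0],[0,0,-0.03,0,0,0],[0,0,-0.03,0,0,0],[0,0,0,0,0,0],[0,0,0,0,0,0]]]' 0.072 >/dev/null
python3 - <<'E'
from h import *
c=tin(.627,-.083,.076);np.savez("w8.npz",**c)
to(.497,-.246,.15,83.5)
E
```

```text
tool_pos: [0.6275, -0.0839, 0.0376]
wrist_force: [-0.1, -0.2, -1.5]
tool_pos: [0.6276, -0.084, 0.0374]
wrist_force: [-2.7, 0.1, 4.1]
tool_pos: [0.6279, -0.084, 0.0365]
wrist_force: [0.7, 0.8, 0.3]
opening: 0.0719
finger_force: 0.0
expect 257 180 35.3 [([255.5, 183.5, 38.400001525878906], [0.63, -0.084, 0.076]), ([251.5, 176.5, 38.400001525878906], [0.624, -0.087, 0.076]), ([254.5, 165.5, 32.900001525878906], [0.615, -0.084, 0.076])]
tcp [ 0.6284 -0.0842  0.1675] t 26.8 shift mm [ 112.3 -175.6   17.3] heading 83.5 turn 0.0 tilt [ 0.0022 -0.0004]
```

```bash
python3 -m handwheel '[[[0.0142,-0.022,0,0,0,0],[0.0142,-0.022,0,0,0,0],[0.0142,-0.022,0,0,0,0],[0.0142,-0.022,0,0,0,0],[0.0142,-0.022,0,0,0,0],[0.0142,-0.022,0,0,0,0],[0.0142,-0.022,0,0,0,0],[0.0142,-0.022,0.01,0,0,0],[0,0,0,0,0,0],[0,0,0,0,0,0],[0,0,0,0,0,0]]]' 0.078 >/dev/null
python3 - <<'E'
from h import *
c=tin(.497,-.254,.05);np.savez("w9.npz",**c)
to(.497,-.254,.010,83.5)
cv2.imwrite("pics/w9.png",c["img"][:,:,::-1])
E
```

```text
expect 245 184 33.6 [([242.5, 188.5, 33.79999923706055], [0.5, -0.257, 0.05]), ([243.5, 196.5, 36.400001525878906], [0.508, -0.257, 0.05]), ([338.5, 66.5, 29.600000381469727], [0.411, -0.17, 0.05])]
tcp [ 0.495  -0.2451  0.1558] t 27.8 shift mm [ -3.1  -8.7 145.8] heading 83.6 turn 0.1 tilt [-0.0008  0.0012]
```

View pics/w9.png

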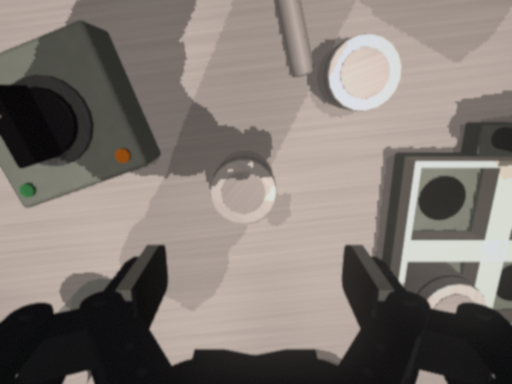

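The wrist view shows tin B's lid at (243,190) and tin C's at (364,72), with the scoop handle ending at (298,65). The knob is at left.

```bash
python3 -m handwheel '[[[-0.006,-0.011,0.02,0,0,0],[0,0,0.03,0,0,0],[0,0,0.03,0,0,0],[0,0,0.03,0,0,0],[0,0,0.02,0,0,0],[0,0,0.010,0,0,0],[0,0,0.005,0,0,0],[0,0,0,0,0,0],[0,0,0,0,0,0]]]' | grep -E "pos|force"
python3 -m handwheel '[[[0,0,0,0,0,0],[0,0,0,0,0,0],[0,0,0,0,0,0],[0,0,0,0,0,0],[0,0,0,0,0,0],[0,0,0,0,0,0],[0,0,0,0,0,0]]]' 0.05 40| grep -E "pos|ing|force"
python3 -m handwheel '[[[0,0,-0.01,0,0,0],[0,0,-0.025,0,0,0],[0,0,-0.03,0,0,0],[0,0,-0.03,0,0,0],[0,0,-0.03,0,0,0],[0,0,-0.015,0,0,0],[0,0,0,0,0,0],[0,0,0,0,0,0],[0,0,0,0,0,0]]]' | grep -E "ing|force"
python3 - <<'E'
from h import *
from plant import ctrl
c=np.load("w9.npz");print("C",ray(c,364,72,.05),look(c,364,72,.05,33))
to(.5373,-.0726,.036,83.5)
p=ctrl.state()["tool_pos"];tin(p[0],p[1],p[2]+.035)
E
```

```text
tool_pos: [0.5008, -0.2579, 0.0125]
wrist_force: [-0.2, -0.6, 0.2]
finger_force: 0.0
tool_pos: [0.5013, -0.2582, 0.0135]
wrist_force: [-0.2, 1.4, 5.5]
opening: 0.0558
finger_force: 41.1
wrist_force: [-0.9, -0.3, -2.8]
opening: 0.0555
finger_force: 43.3
C [ 0.4170735  -0.15083536  0.05      ] [([366.5, 70.5, 36.400001525878906], [0.416, -0.149, 0.05]), ([358.5, 72.5, 30.799999237060547], [0.417, -0.155, 0.05]), ([363.5, 80.5, 34.20000076293945], [0.423, -0.151, 0.05])]
tcp [ 0.4987 -0.2571  0.1502] t 29.9 shift mm [-17.7 187.6 114.4] heading 83.5 turn 0.0 tilt [-0.0017  0.0012]
expect 256 260 64.1 [([254.5, 258.5, 63.5], [0.498, -0.258, 0.185]), ([262.5, 257.5, 70.30000305175781], [0.498, -0.254, 0.185]), ([261.5, 266.5, 68.0999984741211], [0.503, -0.255, 0.185])]
```

```bash
python3 -m handwheel '[[[-0.0022,0.0235,0,0,0,0],[-0.0022,0.0235,0,0,0,0],[-0.0022,0.0235,0,0,0,0],[-0.0022,0.0235,0,0,0,0],[-0.0022,0.0235,0,0,0,0],[-0.0022,0.0235,0,0,0,0],[-0.0022,0.0235,0,0,0,0],[-0.0022,0.0235,0,0,0,0],[0,0,0,0,0,0],[0,0,0,0,0,0],[0,0,0,0,0,0],[0,0,0,0,0,0]]]' | grep -E "ing|force"
python3 -c "
from h import *
to(.5373,-.0726,.0385,83.5)"
```

```text
wrist_force: [-0.6, -0.2, -2.3]
opening: 0.0556
finger_force: 43.5
tcp [ 0.5376 -0.0735  0.1505] t 30.9 shift mm [  0.2   0.9 112. ] heading 83.5 turn -0.0 tilt [-0.0016  0.0001]
```

```bash
python3 -m handwheel '[[[0,0.001,0.02,0,0,0],[0,0,0.03,0,0,0],[0,0,0.02,0,0,0],[0,0,0.01,0,0,0],[0,0,0.005,0,0,0],[0,0,0.005,0,0,0],[0,0,0.005,0,0,0],[0,0,0.005,0,0,0],[0,0,0.005,0,0,0],[0,0,0,0,0,0],[0,0,0,0,0,0]]]' | grep -E "pos|ing|force"
for i in 1 2 3 4; do python3 -m handwheel '[[[0,0,0.002,0,0,0],[0,0,0,0,0,0]]]' | grep -E "pos|wrist_f";done
```

```text
tool_pos: [0.5385, -0.0718, 0.0464]
wrist_force: [0.1, -0.3, -1.3]
opening: 0.0553
finger_force: 43.5
tool_pos: [0.5387, -0.0718, 0.0445]
wrist_force: [-0.6, 0.5, -2.5]
tool_pos: [0.5384, -0.0718, 0.0423]
wrist_force: [0.5, -0.7, -1.3]
tool_pos: [0.5383, -0.0718, 0.0401]
wrist_force: [-0.0, 0.8, -1.9]
tool_pos: [0.5385, -0.0718, 0.0395]
wrist_force: [-3.0, 0.5, 7.0]
```

```bash
python3 -m handwheel '[[[0,0,0,0,0,0],[0,0,0,0,0,0],[0,0,0,0,0,0],[0,0,0,0,0,0]]]' 0.072| grep -E "pos|ing|force"
python3 -m handwheel '[[[0,0,-0.01,0,0,0],[0,0,-0.03,0,0,0],[0,0,-0.03,0,0,0],[0,0,-0.03,0,0,0],[0,0,-0.03,0,0,0],[0,0,0,0,0,0],[0,0,0,0,0,0]]]' 0.078 >/dev/null
python3 - <<'E'
from h import *
from plant import ctrl
print(np.round(ctrl.state()["q"],2))
to(.417,-.151,.16,173.5)
c=np.load("w9.npz")
for q in[(298,68),(312,70),(292,72),(280,0),(302,0)]:print(q,ray(c,*q,.01))
# knob
g=c["img"].max(2)
for q in[(0,87),(38,88),(62,155),(22,165)]:print("bar",q,ray(c,*q,.1))
E
```

```text
tool_pos: [0.5388, -0.0719, 0.0385]
wrist_force: [0.2, 0.4, 0.1]
opening: 0.072
finger_force: 0.0
[-0.25  0.32 -0.08  1.16  0.   -0.14]
tcp [ 0.5405 -0.0724  0.1713] t 33.4 shift mm [113.9 -92.1  10.7] heading 83.5 turn -90.0 tilt [ 0.0056 -0.0013]
(298, 68) [ 0.4063258  -0.19665135  0.01      ]
(312, 70) [ 0.40941587 -0.18434758  0.01      ]
(292, 72) [ 0.40907641 -0.20224268  0.01      ]
(280, 0) [ 0.35067682 -0.20767428  0.01      ]
(302, 0) [ 0.35277559 -0.18918796  0.01      ]
bar (0, 87) [ 0.40052753 -0.40088193  0.1       ]
bar (38, 88) [ 0.40390647 -0.37665748  0.1       ]
bar (62, 155) [ 0.44842904 -0.3733891   0.1       ]
bar (22, 165) [ 0.45211105 -0.40277714  0.1       ]
```

```bash
python3 -m handwheel '[[[0.0166,-0.0132,0,0,0,0],[0.0166,-0.0132,0,0,0,0],[0.0166,-0.0132,0,0,0,0],[0.0166,-0.0132,0,0,0,0],[0.0166,-0.0132,0,0,0,0],[0.0166,-0.0132,0,0,0,0],[0.0143,-0.0129,0,0,0,0],[0,0,0,0,0,-6.43],[0,0,0,0,0,-6.43],[0,0,0,0,0,-6.43],[0,0,0,0,0,-6.43],[0,0,0,0,0,-6.43],[0,0,0,0,0,-6.43],[0,0,0,0,0,-6.43],[0,0,0.01,0,0,0],[0,0,0,0,0,0],[0,0,0,0,0,0]]]' >/dev/null
python3 - <<'E'
from h import *
to(.417,-.151,.011,128.5)
c=tin(.417,-.151,.05);np.savez("w10.npz",**c)
E
```

```text
tcp [ 0.4136 -0.1498  0.1572] t 34.8 shift mm [ -2.1  -3.5 146.2] heading 128.5 turn 0.0 tilt [-0.0029  0.0017]
expect 251 183 25.9 [([246.5, 180.5, 27.299999237060547], [0.418, -0.155, 0.05]), ([256.5, 181.5, 27.299999237060547], [0.413, -0.148, 0.05]), ([144.5, 283.5, 28.399999618530273], [0.558, -0.169, 0.05])]
```

```bash
python3 - <<'E'
from h import *
c=np.load("w10.npz");print(look(c,251,183,.05,34))
g=c["img"];m=((g.min(2)>205)).astype(np.uint8);m[:120]=0;m[245:]=0;m[:,:190]=0;m[:,310:]=0
k=max(cv2.findContours(m,0,1)[0],key=cv2.contourArea);print(cv2.minEnclosingCircle(k),ray(c,*cv2.minEnclosingCircle(k)[0],.05))
cv2.imwrite("pics/w10.png",g[:,:,::-1])
E
```

```text
[([251.5, 182.5, 31.799999237060547], [0.417, -0.151, 0.05]), ([227.5, 317.5, 36.29999923706055], [0.539, -0.084, 0.05]), ([150.5, 289.5, 37.400001525878906], [0.56, -0.161, 0.05])]
((254.0, 203.0), 23.19492530822754) [ 0.43013051 -0.13751984  0.05      ]
```

View pics/w10.png

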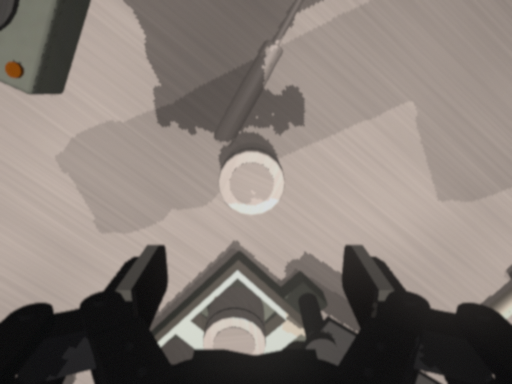

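The wrist view shows tin C at (252,183), with the scoop handle clear of both finger paths. I'll grasp it.

```bash
python3 -m handwheel '[[[-0.002,-0.0035,0.02,0,0,0],[0,0,0.03,0,0,0],[0,0,0.03,0,0,0],[0,0,0.03,0,0,0],[0,0,0.02,0,0,0],[0,0,0.010,0,0,0],[0,0,0.004,0,0,0],[0,0,0,0,0,0],[0,0,0,0,0,0]]]' | grep -E "pos|force"
python3 -m handwheel '[[[0,0,0,0,0,0],[0,0,0,0,0,0],[0,0,0,0,0,0],[0,0,0,0,0,0],[0,0,0,0,0,0],[0,0,0,0,0,0],[0,0,0,0,0,0]]]' 0.05 40| grep -E "pos|ing|force"
python3 -m handwheel '[[[0,0,-0.01,0,0,0],[0,0,-0.025,0,0,0],[0,0,-0.03,0,0,0],[0,0,-0.03,0,0,0],[0,0,-0.03,0,0,0],[0,0,-0.03,0,0,0],[0,0,0,0,0,6.43],[0,0,0,0,0,6.43],[0,0,0,0,0,6.43],[0,0,0,0,0,6.43],[0,0,0,0,0,6.43],[0,0,0,0,0,6.43],[0,0,0,0,0,6.43],[0,0,0,0,0,0],[0,0,0,0,0,0],[0,0,0,0,0,0]]]' | grep -E "ing|force"
python3 - <<'E'
from h import *
from plant import ctrl
to(.5475,.0171,.036,83.5);to(.6373,.0067,.036,83.5)
p=ctrl.state()["tool_pos"];tin(p[0],p[1],p[2]+.035)
E
```

```text
tool_pos: [0.4191, -0.1523, 0.015]
wrist_force: [-0.1, -0.7, -0.4]
finger_force: 0.0
tool_pos: [0.4196, -0.1524, 0.0161]
wrist_force: [-2.1, 1.5, 8.3]
opening: 0.0551
finger_force: 40.4
wrist_force: [0.3, 0.1, -1.1]
opening: 0.0547
finger_force: 42.7
tcp [ 0.4187 -0.152   0.1697] t 37.5 shift mm [-109.3  182.3  133.7] heading 83.7 turn 0.2 tilt [ 0.0005 -0.0002]
tcp [ 0.4187 -0.152   0.1697] t 37.5 shift mm [-199.7  181.9  133.7] heading 83.7 turn 0.2 tilt [ 0.0005 -0.0002]
expect 256 260 64.1 [([258.5, 258.5, 68.0999984741211], [0.418, -0.151, 0.205]), ([250.5, 258.5, 58.20000076293945], [0.418, -0.154, 0.205]), ([254.5, 251.5, 63.70000076293945], [0.414, -0.152, 0.205])]
```

```bash
python3 -m handwheel '[[[-0.0121,0.0202,0,0,0,0],[-0.0121,0.0202,0,0,0,0],[-0.0121,0.0202,0,0,0,0],[-0.0121,0.0202,0,0,0,0],[-0.0121,0.0202,0,0,0,0],[-0.0121,0.0202,0,0,0,0],[-0.0121,0.0202,0,0,0,0],[-0.0121,0.0202,0,0,0,0],[-0.0121,0.0202,0,0,0,0.2],[0,0,0,0,0,0],[0,0,0,0,0,0],[0,0,0,0,0,0],[0,0,0,0,0,0]]]' | grep -E "ing|force"
python3 -c "
from h import *
to(.5475,.0171,.041,83.5)"
```

```text
wrist_force: [1.0, -0.5, -1.4]
opening: 0.0546
finger_force: 42.8
tcp [0.5467 0.0157 0.1693] t 38.7 shift mm [ -0.7   1.6 128.3] heading 83.3 turn -0.2 tilt [-0.0006 -0.0002]
```

```bash
python3 -m handwheel '[[[0,0.0015,0.02,0,0,0],[0,0,0.03,0,0,0],[0,0,0.03,0,0,0],[0,0,0.015,0,0,0],[0,0,0.008,0,0,0],[0,0,0.005,0,0,0],[0,0,0.005,0,0,0],[0,0,0.005,0,0,0],[0,0,0.005,0,0,0],[0,0,0,0,0,0],[0,0,0,0,0,0]]]' | grep -E "pos|ing|force"
for i in 1 2 3 4; do python3 -m handwheel '[[[0,0,0.0015,0,0,0],[0,0,0,0,0,0]]]' | grep -E "pos|wrist_f";done
```

```text
tool_pos: [0.5477, 0.0178, 0.0466]
wrist_force: [-0.1, 0.3, -1.0]
opening: 0.0547
finger_force: 42.8
tool_pos: [0.5478, 0.0179, 0.0451]
wrist_force: [-0.0, -0.9, -1.5]
tool_pos: [0.5475, 0.0179, 0.0433]
wrist_force: [0.2, 0.5, -1.1]
tool_pos: [0.5478, 0.0179, 0.0423]
wrist_force: [-0.2, 0.5, 0.8]
tool_pos: [0.5479, 0.0179, 0.0421]
wrist_force: [-4.9, 0.4, 12.2]
```

Tin C is seated in bay0. I'll release it, back off, check everything with the top camera and measure the peg.

```bash
python3 -m handwheel '[[[0,0,0,0,0,0],[0,0,0,0,0,0],[0,0,0,0,0,0],[0,0,0,0,0,0]]]' 0.072| grep -E "pos|ing|force"
python3 -m handwheel '[[[0,0,-0.01,0,0,0],[0,0,-0.03,0,0,0],[0,0,-0.03,0,0,0],[0,0,-0.03,0,0,0],[0,0,-0.03,0,0,0],[0.008,0.02,-0.01,0,0,0],[0.008,0.02,0,0,0,0],[0.008,0.02,0,0,0,0],[0.008,0.02,0,0,0,0],[0.008,0.02,0,0,0,0],[0.008,0.02,0,0,0,0],[0.008,0.02,0,0,0,0],[0.008,0.02,0,0,0,0],[0.008,0.02,0,0,0,0],[0.008,0.02,0,0,0,0],[0.008,0.02,0,0,0,0],[0.008,0.02,0,0,0,0],[0.008,0.02,0,0,0,0],[0,0,0,0,0,0],[0,0,0,0,0,0]]]' 0.06 >/dev/null
python3 - <<'E'
from h import *
from plant import ctrl
to(.4645,.1815,.15,186)
c=ctrl.camera("top");np.savez("t2.npz",**c);im=c["img"][:,:,::-1]
for n,x,y in[("A bay3",.627,-.083),("B bay1",.537,-.072),("C bay0",.5475,.0175)]:
    u,v=proj(c,(x,y,.076));print(n,u,v,look(c,u,v,.076,9.3)[:1])
w=tin(.5,.1,.076);np.savez("w11.npz",**w)
s=ctrl.camera("scene")["img"][:,:,::-1]
a=cv2.resize(im[130:250,70:340],(540,240),interpolation=cv2.INTER_CUBIC)
b=cv2.resize(s[120:320,150:480],(540,327),interpolation=cv2.INTER_CUBIC)
cv2.imwrite("pics/t2.png",np.vstack([a,b]))
E
```

```text
tool_pos: [0.5475, 0.0178, 0.0402]
wrist_force: [0.0, 0.3, 0.4]
opening: 0.0719
finger_force: 0.0
tcp [0.4742 0.2889 0.1809] t 42.3 shift mm [  -2.6 -107.7   30.9] heading 83.4 turn 77.4 tilt [ 0.0005 -0.0002]
A bay3 271.78772498311025 165.9206240258874 [([271.5, 164.5, 9.399999618530273], [0.632, -0.082, 0.076])]
B bay1 268.8815444548839 193.48483263131692 [([269.5, 192.5, 8.300000190734863], [0.54, -0.074, 0.076])]
C bay0 240.96904229130945 190.63509192795112 [([240.5, 190.5, 9.399999618530273], [0.548, 0.019, 0.076])]
expect 50 231 31.6 [([208.5, 237.5, 29.899999618530273], [0.523, 0.24, 0.076]), ([209.5, 227.5, 32.20000076293945], [0.513, 0.242, 0.076]), ([210.5, 219.5, 33.29999923706055], [0.506, 0.244, 0.076])]
```

View pics/t2.png

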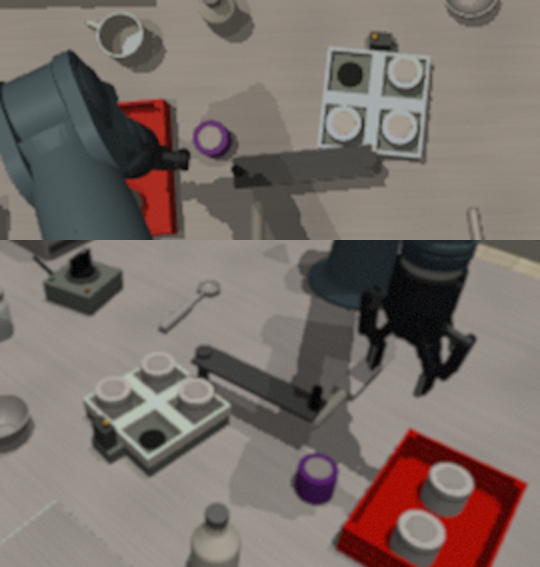

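Three fresh tins stand in bay0, bay1 and bay3, both dried tins are upright in the crate, and the bar is still open with the peg near (240,170). I'll measure the peg by its darkness in the clear views.

```bash
python3 - <<'E'
from h import *
from scipy.optimize import least_squares
for f,(x0,x1,y0,y1) in{"top0.npz":(180,206,204,226),"scene0.npz":(325,360,195,230)}.items():
    c=np.load(f);g=c["img"].max(2)[y0:y1,x0:x1]
    for th in(30,38,45):
        n,l,s,ce=cv2.connectedComponentsWithStats((g<th).astype(np.uint8))
        for i in range(1,n):
            if s[i,4]>5: print(f,th,s[i],ce[i]+[x0,y0])
    for z in (.09,.114,.13): print(z,proj(c,(.4645,.1815,z)),proj(c,(.465,.176,z)))
c=np.load("w11.npz");g=c["img"].max(2)
for z in (.09,.13):print("w11",proj(c,(.4645,.1815,z)))
n,l,s,ce=cv2.connectedComponentsWithStats((g[:240]<50).astype(np.uint8))
print([(s[i].tolist(),ce[i].round(1).tolist()) for i in range(1,n) if s[i,4]>80])
E
```

```text
top0.npz 30 [ 9 11  4  3  8] [190.25  215.875]
top0.npz 38 [ 8  9  5  5 16] [189.875 215.375]
top0.npz 45 [ 7  9  7  6 29] [189.72413793 215.51724138]
0.09 (np.float64(189.23968299760037), np.float64(216.6244918507075)) (np.float64(190.97672491697824), np.float64(216.44405413642843))
0.114 (np.float64(188.14994419008008), np.float64(215.88713929676894)) (np.float64(189.91527815685296), np.float64(215.70376832649586))
0.13 (np.float64(187.40351892964122), np.float64(215.38208380245172)) (np.float64(189.18823188893447), np.float64(215.19670376563084))
scene0.npz 30 [14 15  7 14 68] [342.20588235 217.14705882]
scene0.npz 38 [13 15  8 14 77] [342.1038961 217.4025974]
scene0.npz 45 [12 15  9 15 93] [341.89247312 217.59139785]
0.09 (np.float64(341.85893164072496), np.float64(220.36902255343475)) (np.float64(339.83747631602387), np.float64(219.4060491237048))
0.114 (np.float64(343.2282665456422), np.float64(213.2921287227363)) (np.float64(341.1663454869485), np.float64(212.3324285343883))
0.13 (np.float64(344.16902323861063), np.float64(208.4301806246126)) (np.float64(342.07922166298533), np.float64(207.4731543066492))
w11 (np.float64(124.37549741256467), np.float64(187.50202074390418))
w11 (np.float64(102.98209353586373), np.float64(203.3680615230919))
[([96, 162, 46, 57, 1002], [118.2, 198.5])]
```

```bash
python3 -m handwheel '[[[0,0,0,0,0,-6.84],[0,0,0,0,0,-6.84],[0,0,0,0,0,-6.84],[0,0,0,0,0,-6.84],[0,0,0,0,0,-6.84],[0,0,0,0,0,-6.84],[0,0,0,0,0,-6.84],[0,0,0,0,0,-6.84],[0,0,0,0,0,-6.84],[0,0,0,0,0,-6.84],[0,0,0,0,0,-6.84],[0,0,0,0,0,-6.84],[0,0,0,0,0,-6.84],[0,0,0,0,0,-6.84],[0,0,0,0,0,-6.84],[0,0,0,0,0,0],[0,0,0,0,0,0],[0,0,0,0,0,0]]]' 0.05 >/dev/null
python3 -c "
from h import *
to(.465,.180,.09,186)"
```

```text
tcp [0.4747 0.2876 0.1805] t 43.9 shift mm [106.1  20.3  90.5] heading -174.3 turn -0.3 tilt [0.0001 0.    ]
```

```bash
python3 -m handwheel '[[[0.0212,0.004,0,0,0,0],[0.0212,0.004,0,0,0,0],[0.0212,0.004,0,0,0,0],[0.0212,0.004,0,0,0,0],[0.0212,0.0043,0,0,0,0],[0,0,0,0,0,0],[0,0,0.015,0,0,0],[0,0,0.015,0,0,0],[0,0,0.01,0,0,0],[0,0,0.01,0,0,0],[0,0,0.01,0,0,0],[0,0,0.01,0,0,0],[0,0,0.01,0,0,0],[0,0,0.01,0,0,0],[0,0,0,0,0,0],[0,0,0,0,0,0]]]' | grep -E "pos|force"
python3 -m handwheel '[[[0,0,0,0,0,0],[0,0,0,0,0,0],[0,0,0,0,0,0],[0,0,0,0,0,0],[0,0,0,0,0,0],[0,0,0,0,0,0],[0,0,0,0,0,0],[0,0,0,0,0,0]]]' 0.01 25 | grep -E "pos|ing|force"
python3 -c "
from h import *
to(.465,.180,.09,186)"
```

```text
tool_pos: [0.4645, 0.1805, 0.0897]
wrist_force: [-0.6, -0.8, 0.7]
finger_force: 0.0
tool_pos: [0.4661, 0.1809, 0.0912]
wrist_force: [1.4, 0.4, 5.9]
opening: 0.0144
finger_force: 24.6
tcp [0.4661 0.1809 0.0912] t 45.9 shift mm [0.8 1.1 1.2] heading -174.1 turn -0.1 tilt [0.0019 0.0006]
```

```bash
python3 -m handwheel '[[[0,0,-0.002,0,0,0],[0.0005,-0.0142,0,0,0,4],[0.0005,-0.0142,0,0,0,4],[0.0005,-0.0142,0,0,0,4],[0.0005,-0.0142,0,0,0,4],[0.0005,-0.0142,0,0,0,4],[0.0005,-0.0142,0,0,0,4],[0.0005,-0.0142,0,0,0,4],[0.0005,-0.0142,0,0,0,4],[0.0005,-0.0142,0,0,0,4],[0.0005,-0.0142,0,0,0,4],[0,0,0,0,0,0],[0,0,0,0,0,0]]]' | grep -E "pos|ing|force"
cat > b.py <<'E'
from h import *
from plant import ctrl
p=ctrl.state()["tool_pos"];d=p[:2]-[.486,-.0214];print("bar deg over shut",np.degrees(np.arctan2(d[1],d[0]))+6.5,"radius",np.hypot(*d))
to(.486+.204*.9936,-.0214-.204*.1132,p[2],83.5)
E
python3 b.py
```

```text
tool_pos: [0.6001, 0.1468, 0.0914]
wrist_force: [2.1, 1.9, -4.0]
opening: 0.0144
finger_force: 25.4
bar deg over shut 62.34185942340068 radius 0.2032321297906794
tcp [0.6001 0.1468 0.0914] t 47.0 shift mm [ 109.  -180.4   -0.2] heading 146.0 turn 62.5 tilt [-0.0012  0.0007]
```

Tracking well, with 62° to go.

```bash
python3 -m handwheel '[[[0.0005,-0.0142,0,0,0,4],[0.0005,-0.0142,0,0,0,4],[0.0005,-0.0142,0,0,0,4],[0.0005,-0.0142,0,0,0,4],[0.0005,-0.0142,0,0,0,4],[0.0005,-0.0142,0,0,0,4],[0.0005,-0.0142,0,0,0,4],[0.0005,-0.0142,0,0,0,4],[0.0005,-0.0142,0,0,0,4],[0.0005,-0.0142,0,0,0,4],[0.0005,-0.0142,0,0,0,4],[0.0005,-0.0142,0,0,0,4],[0.0005,-0.0142,0,0,0,4],[0,0,0,0,0,0],[0,0,0,0,0,0]]]' | grep -E "pos|ing|force"
python3 b.py
```

```text
tool_pos: [0.6882, -0.0079, 0.0915]
wrist_force: [1.1, -0.0, -5.2]
opening: 0.0146
finger_force: 25.3
bar deg over shut 10.31733724731417 radius 0.20263676247448173
tcp [ 0.6882 -0.0079  0.0915] t 48.2 shift mm [  2.1 -36.5  -0. ] heading 94.0 turn 10.5 tilt [-0.0019  0.0003]
```

```bash
python3 -m handwheel '[[[0.0003,-0.0107,0,0,0,3],[0.0003,-0.0107,0,0,0,3],[0.0002,-0.0071,0,0,0,2],[0,-0.0036,0,0,0,1],[0,-0.003,0,0,0,1],[0,-0.002,0,0,0,0.5],[0,0,0,0,0,0],[0,0,0,0,0,0]]]' | grep -E "pos|ing|force"
python3 b.py
for i in 1 2 3; do python3 -m handwheel '[[[0,-0.002,0,0,0,0],[0,0,0,0,0,0]]]' | grep -E "pos|wrist_f";done
```

```text
tool_pos: [0.687, -0.0436, 0.0915]
wrist_force: [-0.1, 3.7, -6.4]
opening: 0.0145
finger_force: 25.5
bar deg over shut 0.19591415474268725 radius 0.20218248373154524
tcp [ 0.687  -0.0436  0.0915] t 48.9 shift mm [-1.8 -0.7 -0. ] heading 83.5 turn 0.0 tilt [-0.0027  0.0017]
tool_pos: [0.687, -0.0436, 0.0915]
wrist_force: [0.0, 9.0, -6.9]
tool_pos: [0.6872, -0.0436, 0.0915]
wrist_force: [1.2, 13.0, -7.2]
tool_pos: [0.6872, -0.0436, 0.0915]
wrist_force: [2.5, 17.8, -6.8]
```

```bash
python3 -m handwheel '[[[0,0.006,0,0,0,0],[0,0,0,0,0,0],[0,0,0,0,0,0],[0,0,0,0,0,0],[0,0,0,0,0,0],[0,0,0,0,0,0]]]' 0.05 | grep -E "pos|ing|force"
python3 -m handwheel '[[[0,0,-0.01,0,0,0],[0,0,-0.02,0,0,0],[0,0,-0.03,0,0,0],[0,0,-0.03,0,0,0],[0.019,-0.0245,0,0,0,0],[0.019,-0.0245,0,0,0,0],[0.019,-0.0245,0,0,0,0],[0.019,-0.0245,0,0,0,0],[0.019,-0.0245,0,0,0,0],[0.019,-0.0245,0,0,0,0],[0.019,-0.0245,0,0,0,0],[0.019,-0.0245,0,0,0,0],[0.019,-0.0245,0,0,0,0],[0.019,-0.0245,0,0,0,0],[0.019,-0.0245,0,0,0,0],[0.019,-0.0245,0,0,0,0],[0,0,0,0,0,0],[0,0,0,0,0,0]]]' >/dev/null
python3 - <<'E'
from h import *
from plant import ctrl
to(.421,-.398,.15,90)
w=ctrl.camera("wrist");np.savez("w12.npz",**w);t=ctrl.camera("top");np.savez("t3.npz",**t)
g=t["img"].max(2);m=(g<95).astype(np.uint8);x0,x1,y0,y1=240,280,150,215
n,l,s,ce=cv2.connectedComponentsWithStats(m[y0:y1,x0:x1])
for i in range(1,n):
    if s[i,4]>100:
        pts=np.argwhere(l==i)[:,::-1].astype(np.float32)+[x0,y0];b=cv2.boxPoints(cv2.minAreaRect(pts.astype(np.float32)));W=np.array([ray(t,*q,.09)[:2] for q in b]);print("bar",s[i],np.round(W,3).tolist())
print("peg expected at",proj(t,(.6887,-.0445,.13)))
g=w["img"].max(2)
for z in(.064,.1):print("knob",proj(w,(.421,-.398,z)))
n,l,s,ce=cv2.connectedComponentsWithStats((g[:240]<45).astype(np.uint8))
for i in range(1,n):
    if s[i,4]>200: 
        k=cv2.minAreaRect(np.argwhere(l==i)[:,::-1].astype(np.float32));print(s[i],k)
E
```

```text
tool_pos: [0.6886, -0.0458, 0.0929]
wrist_force: [-0.8, -0.5, 0.6]
opening: 0.0499
finger_force: 0.0
tcp [ 0.4274 -0.3123  0.1833] t 51.4 shift mm [ -3.7 -85.8  33.4] heading 83.2 turn -6.8 tilt [ 0.001  -0.0006]
bar [   0    0   40   65 1399] [[0.678, 0.019], [0.676, -0.107], [0.469, -0.102], [0.471, 0.021]]
peg expected at (np.float64(259.7298741959974), np.float64(143.34870013262832))
knob (np.float64(159.9437146853263), np.float64(179.9615564607489))
knob (np.float64(147.60774002042817), np.float64(191.58729591670038))
[ 119  156   66   73 2961] ((155.3235321044922, 186.70590209960938), (69.4569320678711, 56.766029357910156), 59.03623962402344)
[  0 177  94  14 367] ((46.57426071166992, 182.7490997314453), (93.82793426513672, 5.68654203414917), 5.648247718811035)
```

```bash
python3 -m handwheel '[[[-0.001,-0.0215,0,0,0,0],[-0.001,-0.0215,0,0,0,0],[-0.001,-0.0215,0,0,0,0],[-0.001,-0.0215,0,0,0,0],[0,0,0,0,0,-7],[0,0,0,0,0,-7],[0,0,0,0,0,-7],[0,0,0,0,0,0],[0,0,0,0,0,0],[0,0,0,0,0,0]]]' >/dev/null
python3 - <<'E'
from h import *
from plant import ctrl
t=np.load("t3.npz");g=t["img"].max(2)
n,l,s,ce=cv2.connectedComponentsWithStats((g[130:160,245:275]<45).astype(np.uint8))
print("peg",[(s[i].tolist(),(ce[i]+[245,130]).round(1).tolist()) for i in range(1,n)])
to(.421,-.398,.15,104)
w=ctrl.camera("wrist");np.savez("w13.npz",**w);g=w["img"].max(2)
print("pred",proj(w,(.421,-.398,.05)),proj(w,(.421,-.398,.064)),proj(w,(.421,-.398,.1)))
for r in g[130:250:6,190:325:5]:print(" ".join(f"{v:3d}" for v in r))
E
```

```text
peg [([13, 13, 7, 7, 31], [260.5, 146.3])]
tcp [ 0.423  -0.3963  0.1824] t 52.4 shift mm [ 2.4 -1.2 32.4] heading 104.4 turn 0.4 tilt [0.0002 0.0001]
pred (np.float64(253.9742756001539), np.float64(170.4224940921785)) (np.float64(253.94629345197788), np.float64(174.01075727580803)) (np.float64(253.86120185047807), np.float64(184.92239490195027))
 92  93  93  93  92  93  94  94  95  94  92  85  76  76  77  78  79  78 128 134 137 138 138 136 124 182 180
 91  94  92  92  92  93  93  93  90  63  57  54  62  68  75  78  78  78 120 133 134 135 135 137 133 185 185
 92  93  92  91  91  93  86  52  51  50  52  51  52  53  52  57  75  78 134 133 134 134 136 137 141 180 180
 92  92  90  89  89  63  51  51  49  36  28  29  32  44  52  53  53  86 132 134 135 135 135 137 156 184 183
 91  92  90  74  67  51  51  31  28  28  27  27  28  30  31  73  88  86 133 134 134 136 137 136 163 179 179
102  78  86  79  52  56  32  40  34  27  60  83  29  34  38  50  79  86  99 132 134 135 135 134 173 181 181
124 124 123 104  84  60  43  44  36  27  70  84  29  50  51  52  48  85  90 131 133 135 136 131 177 179 
[... 707 characters left out ...]
 109 129 130 133 133 134 133 135 134 151 208 210 208
124 115 100 126 128 127 126 124 127  51  50  52  71 129 130 132 132 134 134 121 111 142 151 165 203 206 209
128 130 132 123 125 126 126 127 127  94  76  78 103 131 132 129 131 132 135 158 172 172 151 187 208 206 205
125 126 126 126 128 126 126 126 127 128 129 130 129 130 131 140 147 151 149 152 169 153 149 191 205 206 206
180 181 180 179 179 196 197 197 195 193 191 185 185 180 183 181 182 176 176 174 168 169 165 206 207 209 208
105  87 164 203 206 204 206 207 205 203 202 202 203 203 201 200 201 201 202 206 209 209 206 206 139 110 119
 78  35 132 203 204 203 203 204 205 204 203 203 205 205 203 203 203 203 204 204 204 205 203 204  74  54  88
```

```bash
python3 -m handwheel '[[[0.004,-0.010,0,0,0,0],[0,0,0.02,0,0,0],[0,0,0.02,0,0,0],[0,0,0.02,0,0,0],[0,0,0.015,0,0,0],[0,0,0.015,0,0,0],[0,0,0.01,0,0,0],[0,0,0.01,0,0,0],[0,0,0.01,0,0,0],[0,0,0,0,0,0],[0,0,0,0,0,0]]]' 0.045| grep -E "pos|force"
python3 -m handwheel '[[[0,0,0,0,0,0],[0,0,0,0,0,0],[0,0,0,0,0,0],[0,0,0,0,0,0],[0,0,0,0,0,0],[0,0,0,0,0,0],[0,0,0,0,0,0],[0,0,0,0,0,0]]]' 0.008 40 | grep -E "pos|ing|force"
python3 -c "
from h import *
from plant import ctrl
to(.4215,-.407,.062,104);s=ctrl.state();print(s['torque'],s['q'])"
```

```text
tool_pos: [0.4207, -0.4074, 0.0621]
wrist_force: [0.0, 0.1, 0.0]
finger_force: 0.0
tool_pos: [0.4211, -0.4066, 0.0635]
wrist_force: [-0.7, 4.3, 6.0]
opening: 0.013
finger_force: 40.1
tcp [ 0.4211 -0.4066  0.0635] t 54.0 shift mm [-0.3 -0.5  1.5] heading 104.4 turn 0.4 tilt [0.0009 0.0013]
[ 0.76711106  0.20403473 -0.33805274] [-0.87708149  0.47404412 -0.144092    0.95309509  0.00151885 -1.12840034]
```

```bash
python3 -m handwheel '[[[0,0.0005,-0.001,0,0,4],[0,0,0,0,0,5],[0,0,0,0,0,5],[0,0,0,0,0,5],[0,0,0,0,0,5],[0,0,0,0,0,5],[0,0,0,0,0,5],[0,0,0,0,0,5],[0,0,0,0,0,5],[0,0,0,0,0,5],[0,0,0,0,0,5],[0,0,0,0,0,4],[0,0,0,0,0,0]]]' 0.008 60| grep -E "pos|ing|force"
cat > k.py <<'E'
from h import *
from plant import ctrl
s=ctrl.state();to(.4215,-.407);print("torque",s["torque"].round(2))
E
python3 k.py
for i in 1 2 3; do python3 -m handwheel '[[[0,0,0,0,0,3],[0,0,0,0,0,0]]]' |grep wrist_f; python3 k.py;done
```

```text
tool_pos: [0.4222, -0.402, 0.0636]
wrist_force: [3.2, 12.1, 5.6]
opening: 0.012
finger_force: 62.0
tcp [ 0.4222 -0.402   0.0636] t 55.1 shift mm [-2.9 -4.1 -0. ] heading 46.5  tilt [0.0034 0.0087]
torque [ 2.33 -0.65  0.28]
wrist_force: [3.7, 12.2, 4.4]
tcp [ 0.4224 -0.4019  0.0636] t 55.2 shift mm [-3.1 -4.2 -0. ] heading 43.5  tilt [0.0038 0.009 ]
torque [ 2.41 -0.79  0.29]
wrist_force: [4.1, 12.7, 4.8]
tcp [ 0.4226 -0.4017  0.0635] t 55.4 shift mm [-3.3 -4.3 -0.1] heading 40.5  tilt [0.0041 0.0094]
torque [ 2.54 -0.86  0.25]
wrist_force: [4.8, 14.3, 5.1]
tcp [ 0.4228 -0.4015  0.0636] t 55.6 shift mm [-3.6 -4.4 -0.1] heading 37.5  tilt [0.0046 0.0097]
torque [ 2.56 -0.98  0.2 ]
```

```bash
python3 -m handwheel '[[[0.002,0.003,0,0,0,2],[0,0,0,0,0,0]]]' |grep wrist_f; python3 k.py
for i in 1 2 3 4; do python3 -m handwheel '[[[0,0,0,0,0,2],[0,0,0,0,0,0]]]' |grep wrist_f; python3 k.py;done
```

```text
wrist_force: [2.9, 6.2, 2.0]
tcp [ 0.423  -0.4013  0.0636] t 55.7 shift mm [-3.8 -4.5 -0. ] heading 35.5  tilt [0.0017 0.0033]
torque [ 1.22 -0.39  0.24]
wrist_force: [3.3, 7.2, 1.8]
tcp [ 0.4231 -0.4013  0.0636] t 55.9 shift mm [-3.9 -4.5 -0. ] heading 33.6  tilt [0.0024 0.0041]
torque [ 1.32 -0.53  0.53]
wrist_force: [3.3, 6.6, 1.3]
tcp [ 0.4231 -0.4012  0.0636] t 56.1 shift mm [-4.1 -4.4 -0. ] heading 31.7  tilt [0.0023 0.0041]
torque [ 1.33 -0.48  1.21]
wrist_force: [1.8, 6.6, 1.6]
tcp [ 0.4231 -0.4012  0.0636] t 56.2 shift mm [-4.2 -4.2 -0. ] heading 29.8  tilt [0.0022 0.004 ]
torque [ 1.26 -0.43  1.62]
wrist_force: [-1.7, 8.4, 7.1]
tcp [ 0.4226 -0.4006  0.0636] t 56.4 shift mm [-5.2 -4.  -0. ] heading 27.7  tilt [0.0013 0.0052]
torque [2.38 1.2  1.09]
```

At the stop: the torque rose sharply past 0.2 N m at about 70° of turn. I'll hold for about a second, then open wide so the knob can spring back.

```bash
python3 -m handwheel '[[[0,0,0,0,0,-1],[0,0,0,0,0,0],[0,0,0,0,0,0],[0,0,0,0,0,0],[0,0,0,0,0,0],[0,0,0,0,0,0],[0,0,0,0,0,0],[0,0,0,0,0,0],[0,0,0,0,0,0],[0,0,0,0,0,0],[0,0,0,0,0,0],[0,0,0,0,0,0],[0,0,0,0,0,0],[0,0,0,0,0,0],[0,0,0,0,0,0]]]'|grep wrist_f; python3 k.py
python3 -m handwheel '[[[0,0,0,0,0,0],[0,0,0,0,0,0],[0,0,0,0,0,0],[0,0,0,0,0,0],[0,0,0,0,0,0],[0,0,0,0,0,0],[0,0,0,0,0,0],[0,0,0,0,0,0],[0,0,0,0,0,0],[0,0,0,0,0,0]]]' 0.085|grep force
python3 -m handwheel '[[[0,0,-0.01,0,0,0],[0,0,-0.02,0,0,0],[0,0,-0.03,0,0,0],[0,0,-0.03,0,0,0],[0,0,-0.03,0,0,0],[0,0,0,0,0,7],[0,0,0,0,0,7],[0,0,0,0,0,0],[0,0,0,0,0,0]]]' |grep force
cat > v.py <<'E'
from h import *
from plant import ctrl
w=ctrl.camera("wrist");to(.4215,-.407)
g=w["img"].max(2);r=np.float32([proj(w,(.4225+a,-.403+b,.1)) for a,b in[(.04,.04),(.04,-.04),(-.04,-.04),(-.04,.04)]])
H=cv2.getPerspectiveTransform(r,np.float32([[0,0],[80,0],[80,80],[0,80]]));a=cv2.warpPerspective(g,H,(80,80))
for q in a[::4,::4]:print(" ".join(f"{v:3d}" for v in q))
E
python3 v.py
```

```text
wrist_force: [-4.6, 12.4, 10.9]
tcp [ 0.4227 -0.4006  0.0636] t 57.6 shift mm [-5.  -4.1 -0. ] heading 28.7  tilt [0.0016 0.0052]
torque [3.28 1.72 0.62]
wrist_force: [-0.7, 0.7, -0.5]
finger_force: 0.0
wrist_force: [-0.2, -0.5, -0.9]
finger_force: 0.0
tcp [ 0.4218 -0.4035  0.1835] t 59.3 shift mm [-3.3 -1.2 -0. ] heading 14.6  tilt [-0.0001  0.0003]
151 150 150 139 130 128 127 127 127 124 123 124 124 124 110 107 121 121 149 178
150 146 131 131 130 129 127 126 125 124 123 122 124 123 118  94 104 121 124 179
147 130 129 129 129 126 125 122 121 120 109 110  84  77  75  75  76 109 116 177
133 130 130 129 127 106  82  78  48  47  45  55  74  75  75  75  75  75 106 174
133 130 129 123  83  82  69  33  42  48  43  47  54  68  73  74  75  75  76 153
132 128 117  85  82  68  38  32  33  46  43  40  49  52  68  73  74  75  75 121
130 126  85  85  62  45  41  31  30  46  43  39  33  46  53  72  74  75  90 119
131 102  84  78  47  45  43  30  29  43  42  39  34  32  55  67  73  74 102 116
129  82  83  50  47  45  42  30  28  38  41  39  36  34  50  65  73  74  73  81
126  82  82  46  46  44  43
[... 152 characters left out ...]
  45  44  40  27  28  41 160  66  33  39  60  71  74  73  74
130  82  82  49  46  45  43  42  29  29  39 138 133  36  47  55  72  72  74  74
129  93  82  80  44  45  45  44  31  30  36  75 197  39  53  64  72  73  74  74
128 127  82  81  66  44  45  43  37  30  33  48 220  42  54  72  72  73  73  74
129 129 116  81  84  77  46  44  42  31  31  43 200  53  68  74  73  74  74  75
129 128 127 117  83  82  83  79  78  45  38  42  47  71  88  75  74  74  74  73
130 128 127 126 125  95  81  82  81  82  65  98 113  91  91  86  75  74  73  74
128 128 126 129 128 126 125 124 123 124 123 124 134  93  92  89  75  74  74  74
127 127 127 128 127 127 126 125 124 123 129 141 135  93  93  92  79  76  83  85
```

The knob bar has returned to its rest direction, about 10° from world x. The keeper peg is at its shut position and the gripper is clear of everything. Handing in.

```bash
python3 -m handwheel '[[[0,0,0,0,0,0],[0,0,0,0,0,0]]]' >/dev/null; python3 -c "
from plant import ctrl
print(ctrl.sign_off())"
```

```text
the job is handed in; nothing more can be done
None
```

I handed the job in without getting a verdict back: both dried tins are in the crate, the three fresh tins are in bays 0, 1 and 3, the keeper is shut against its stop, and the knob was turned to its stop, held about 1 s and sprang back.

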